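# Reload the tube drilling jig

### The arm

A 7-joint arm with a two-finger parallel gripper is mounted at the origin on the work surface. World frame = base frame: x ahead of the robot, y to its left, z up, the work surface at z = 0. Lengths are in m, angles in rad, forces in N, time in s.
With the tool pointing down it reaches from about 0.4 to 0.75 m from the base axis. Payload 19.5 kg.
Tool frame: the origin (TCP) lies between the finger pads; the fingertips stand 19 mm ahead of it and the grasp point (between the pads) is the TCP; z points along the fingers, y is the line along which they close (so a half turn about z gives the same grasp; the last joint's range is limited). The gripper opens to 85 mm and grips with 20 to 120 N. Pads are 22 mm wide; open, the fingers measure 114 mm over their backs; the gripper's body (76 mm by 85 mm) begins 54 mm behind the grasp point. The pads swing forward as they close: fully open they stand 13 mm farther back than shut.
Start: joints at [-1.244, 0.707, -0.028, 1.485, 0.022, 0.951, -0.075], TCP at [0.207, 0.536, 0.25] pointing down, gripper open.
Joint ranges: [-2.71, 2.71], [-0.32, 2.16], [-1.57, 1.52], [0, 2.45], [-1.46, 4.6], [0, 2.02], [-2.83, 2.83]. Speed limits (rad/s): [1.89, 1.89, 2.57, 2.57, 3.01, 3.01, 3.01].

### API

Orientations are given as a unit quaternion [x, y, z, w].
In Python, from station import status, cams, manip gives the robot as it stands.
- The arm moves only by the tool servo_tool, never from a script. Its argument "rows" is text: rows parted by semicolons, each of 7 numbers parted by spaces: the turn, a rotation vector about the tool's x, y, z in rad, then the shift along the tool's x, y, z in cm, then the closure, from -1 (fully open) to 1 (shut), so that 0 is half open. A call has 1 to 5 rows; each row is the pose to reach, as a shift and turn from the pose commanded when the call began, along the tool's axes at that moment; what a row does not reach only later rows make up. A row lasts 1/12 s, in which the tool goes at most 41.7 mm and 7.16 degrees, less where a joint would pass 70% of its speed; a pose out of reach is approached as far as the arm can. A call with a gripper value outside its range is refused whole. The fingers move at their own pace and stop on an object; "newtons" is the grip in N (left out, the last holds). Time passes only in rows, so rows that repeat a pose let the fingers close. It gives the time, the measured TCP pose, the force, the opening and the grip force at its end, in the units of the state.
- status.state(): the state, without advancing time (a new reading comes with each control period).
- cams.camera(name): name is "scene" or "top"; returns the picture (400x640x3 uint8, red, green, blue); there is no depth.
- cams.camera_info(name): a dict with "camera_matrix" (3x3 intrinsics, pixels), "pose" (4x4, takes a point from camera to world coordinates). Camera axes: x right, y up, looking along -z (the intrinsics and any distortion apply to the point x, -y, -z); pixel columns grow to the right and rows downward; lengths in m; the calibration is good to about 2 mm. A picture is of the moment at which its call begins. camera_info takes no time and is no camera call.
- manip.finish_job(): hands the job in; it is judged then, once.
The state is a dict: "t": time; "joint_positions": joint angles; "joint_vel": joint speeds; "joint_torque": joint torques, N m; "eef_pos": TCP position; "tcp_rot": TCP orientation; "force": force on the tool from outside, world axes, zero at the start; "wrist_torque": the same for the moment, N m; "opening": finger opening in m; "finger_force": force on a finger pad.
Only numpy, scipy, OpenCV 4.12 (cv2) and the standard library are available. Lean on these libraries where they do the work, as an engineer would, in place of code of your own. Each camera call takes 0.05 s, during which the arm holds its last target. There are 200 camera calls.

### The job

The jig still holds drilled tubes: squeeze the fence's lock tab against its grip post and, keeping it pressed, slide the fence fully back, then draw each drilled tube out from under the bush bridge and lay it flat in the blue bin. Give every undrilled square tube on the bench a channel of its own, pushed under the bridge until it meets the end stop, and only when all are in, squeeze the tab again, slide the fence fully home behind them and let the tab lock. Leave the other tools where they are.

Things in the scene. Friction and masses are not known exactly. Their poses are not given: they have to be found in the camera images.
- jig: tube-drilling jig bolted to the bench: plate 12 mm thick, x -155..132, y -160..100 mm in the jig's frame. Origin on the bench under the middle channel, x = push-in direction, z up. Across all channels spans a blue bush bridge: x 45..85, underside at z 42, bush tops at z 62, pillars at y +-84. Steel end stop: face at x 115, top at z 48. Behind x 33 (towards -x) the plate is flat and open
- fence (a joint): position (m) of the grey fence bar across the channels (jig y -114..80, z 13..39 mm): 0 = fully home, front face at jig x -7 (2 mm behind a seated tube); grows towards jig -x; 0.110 = fully back, face at x -117. Stops at both ends, drag 2 N. Locked both ways on a toothed rail (notch every 10 mm, also at both ends) unless the lock tab is pressed
- lock_tab (a joint): angle (rad) of the sprung black lock tab on the fence's carriage: 0 = released, pawl in a notch, locked; 0.30 = fully pressed, on its stop; the pawl is clear of the teeth above 0.2; about 0.15 when let go on top of a tooth (nudge the fence along until it drops). Pressing takes 3 N at first, 7 N fully
- fence_grip (a point): on the fence's carriage (jig y -130), moves with it, z 60 mm: halfway between the rear face of the blue grip post (21 mm behind; 24 wide, top z 72) and the front of the roll of the fully pressed lock tab. The tab (18 wide, its 14 mm finger roll on top at z 56..70) stands ahead of the post, its front 32 mm ahead of this point when released. Pinch post and tab together along jig x to press; the rest of the carriage is below z 37
- tab_face (a point): foremost point of the finger roll on the black lock tab, 63 mm above the bench when released; moves with the tab
- channel0 (a point): on the plate (12 mm above the bench) at jig x 55, y -56 mm: below the centre of a tube fully seated in this channel; axes as the jig's. The channel is 32 mm wide between guides 14 mm high, which run from x 45 to the end stop; their round noses begin at x 33 and lead a tube in
- channel1 (a point): on the plate (12 mm above the bench) at jig x 55, y 0 mm: below the centre of a tube fully seated in this channel; axes as the jig's. The channel is 32 mm wide between guides 14 mm high, which run from x 45 to the end stop; their round noses begin at x 33 and lead a tube in
- channel2 (a point): on the plate (12 mm above the bench) at jig x 55, y 56 mm: below the centre of a tube fully seated in this channel; axes as the jig's. The channel is 32 mm wide between guides 14 mm high, which run from x 45 to the end stop; their round noses begin at x 33 and lead a tube in
- tube0: undrilled square aluminium tube, 25 x 25 mm, 120 mm long, 75 g; origin at the centre of its volume, x along the tube (both ends are alike), z up at the start. Starts on the bench top; may be absent
- tube1: undrilled square aluminium tube, 25 x 25 mm, 120 mm long, 75 g; origin at the centre of its volume, x along the tube (both ends are alike), z up at the start. Starts on the bench top; may be absent
- tube2: undrilled square aluminium tube, 25 x 25 mm, 120 mm long, 75 g; origin at the centre of its volume, x along the tube (both ends are alike), z up at the start. Starts on the bench top; may be absent
- drilled0: drilled square aluminium tube, 25 x 25 mm, 120 mm long, 75 g; origin at the centre of its volume, x along the tube (both ends are alike), z up at the start. It has a 7 mm hole in top and bottom and starts clamped in a channel of the jig; may be absent
- drilled1: drilled square aluminium tube, 25 x 25 mm, 120 mm long, 75 g; origin at the centre of its volume, x along the tube (both ends are alike), z up at the start. It has a 7 mm hole in top and bottom and starts clamped in a channel of the jig; may be absent
- drilled2: drilled square aluminium tube, 25 x 25 mm, 120 mm long, 75 g; origin at the centre of its volume, x along the tube (both ends are alike), z up at the start. It has a 7 mm hole in top and bottom and starts clamped in a channel of the jig; may be absent
- bin: open blue plastic bin, fixed, 200 (its x) x 180 (its y) x 42 mm, walls and floor 4 mm; origin: centre of its underside
- riveter: hand riveter with two yellow handles and a black head, about 250 mm long, lying flat; not part of the job
- marker: black marker pen, 14 mm thick, 130 mm long; not part of the job
- tape: roll of masking tape lying flat, 96 mm across, 24 mm high; not part of the job
- driver: screwdriver with a red handle; not part of the job
- hammer: hammer; not part of the job
- oil: white oil bottle with a red cap, 52 mm across, 130 mm high, standing; not part of the job
Mind the look-alikes: they are no part of the job. What is shaped like the tube0 but purple or turquoise is not meant.

How it is judged:
On the way, in this order (a step that is already met when the one before it is completed fails the run):
1. the fence is slid fully back (at least 100 of 110 mm) (value of joint fence above 0.1 m), for 0.2 s.
2. with the fence still back, every drilled tube lies in the bin and every undrilled tube is in a channel, against the end stop within 6 mm (value of joint fence above 0.08 m and x of tube0 in the frame of jig between 0.049 and 0.059 m and y of tube0 in the frame of jig between -0.062 and 0.062 m and z of each of tube0, tube1, tube2 in the frame of jig below 0.03 m and angle between the x axis of each of tube0, tube1, tube2 and the x axis of jig, either way round below 0.15 rad and x of tube1 in the frame of jig between 0.049 and 0.059 m and y of tube1 in the frame of jig between -0.062 and 0.062 m and x of tube2 in the frame of jig between 0.049 and 0.059 m and y of tube2 in the frame of jig between -0.062 and 0.062 m and x of drilled0 in the frame of bin between -0.085 and 0.085 m and y of drilled0 in the frame of bin between -0.078 and 0.078 m and z of each of drilled0, drilled1, drilled2 in the frame of bin below 0.05 m and angle between drilled0's own x axis and vertical between 1.4 and 1.74 rad and x of drilled1 in the frame of bin between -0.085 and 0.085 m and y of drilled1 in the frame of bin between -0.078 and 0.078 m and angle between drilled1's own x axis and vertical between 1.4 and 1.74 rad and x of drilled2 in the frame of bin between -0.085 and 0.085 m and y of drilled2 in the frame of bin between -0.078 and 0.078 m and angle between drilled2's own x axis and vertical between 1.4 and 1.74 rad), for 0.2 s.
At the end, for the whole second after the job is handed in: The fence is fully home (within 4 mm) with its tab released and locked (below 0.06 rad); every undrilled tube lies in a channel under the bridge within 6 mm of the end stop; every drilled tube lies flat (within 10 degrees) inside the bin; all at rest (value of joint fence below 0.004 m and value of joint lock_tab below 0.06 rad and x of tube0 in the frame of jig between 0.049 and 0.059 m and y of tube0 in the frame of jig between -0.062 and 0.062 m and z of each of tube0, tube1, tube2 in the frame of jig below 0.03 m and angle between the x axis of each of tube0, tube1, tube2 and the x axis of jig, either way round below 0.15 rad and x of tube1 in the frame of jig between 0.049 and 0.059 m and y of tube1 in the frame of jig between -0.062 and 0.062 m and x of tube2 in the frame of jig between 0.049 and 0.059 m and y of tube2 in the frame of jig between -0.062 and 0.062 m and x of drilled0 in the frame of bin between -0.085 and 0.085 m and y of drilled0 in the frame of bin between -0.078 and 0.078 m and z of each of drilled0, drilled1, drilled2 in the frame of bin below 0.05 m and angle between drilled0's own x axis and vertical between 1.4 and 1.74 rad and x of drilled1 in the frame of bin between -0.085 and 0.085 m and y of drilled1 in the frame of bin between -0.078 and 0.078 m and angle between drilled1's own x axis and vertical between 1.4 and 1.74 rad and x of drilled2 in the frame of bin between -0.085 and 0.085 m and y of drilled2 in the frame of bin between -0.078 and 0.078 m and angle between drilled2's own x axis and vertical between 1.4 and 1.74 rad and linear speed of each of tube0, tube1, tube2, drilled0, drilled1, drilled2 below 0.02 m/s); the robot touches nothing.
It fails at once if a bystanding tool is moved by more than 60 mm (distance of any of riveter, marker, tape, driver, hammer, oil from where it was at the start of the episode above 0.06 m).
Of drilled0, drilled1, drilled2 only 2 to 3 are there at a start; the rules pass over those that are not, and their reading is None.
Of tube0, tube1, tube2 only 2 to 3 are there at a start; the rules pass over those that are not, and their reading is None.
At some moment in a run one of tube0, tube1, tube2 may be knocked a few centimetres aside while the robot is not near it.
Once in a run the grip may slacken for a moment while it holds something.
It also fails if it takes over 210 s, if anything falls off the work surface, if the arm or the gripper's body presses on something with over 40 N, if the wrist force passes 120 N, or if a joint passes its speed limit or range.

## Working session

There is one attempt and no reset: what is moved stays moved. The work goes in short steps, Python scripts to look and compute and a tool call to move; the robot and the scene stay as the last step left them, time stands still between calls to the robot, and variables do not carry over. Pictures are saved under pics/ and viewed, at most 14 in all, crops included, and the job is handed in when it is done.

Besides the shell and the picture viewer there is one more tool, called after "Call:" as a command line: name --argument value ..., lists and objects as JSON in quotes. servo_tool: Moves the arm, as the interface text tells. Its arguments: {"type":"object","properties":{"rows":{"type":"string"},"newtons":{"type":"number"}},"required":["rows"]}

```bash
mkdir -p pics; ls; python3 - <<'E'
from station import status,cams
import cv2
s=status.state();print({k:s[k] for k in('t','eef_pos','tcp_rot','opening')})
for n in('scene','top'):
    im=cams.camera(n);cv2.imwrite(f'pics/{n}0.png',cv2.resize(im[:,:,::-1],(800,500),interpolation=cv2.INTER_CUBIC));cv2.imwrite(f'{n}raw.png',im[:,:,::-1])
    i=cams.camera_info(n);print(n,i)
E
```

```text
pics
{'t': 0.0, 'eef_pos': array([0.20719986, 0.53611243, 0.24983304]), 'tcp_rot': array([ 1.83359322e-01,  9.83045808e-01, -5.41837015e-04, -7.23035467e-05]), 'opening': 0.08493710191584831}
scene {'camera_matrix': array([[470.55480237,   0.        , 318.33727324],
       [  0.        , 470.55480237, 193.07822207],
       [  0.        ,   0.        ,   1.        ]]), 'pose': array([[ 0.47448234, -0.61564934,  0.62916008,  1.47066658],
       [ 0.88019091,  0.34109547, -0.33002704, -0.59181948],
       [-0.01142272,  0.71037298,  0.70373272,  1.11564841],
       [ 0.        ,  0.        ,  0.        ,  1.        ]])}
top {'camera_matrix': array([[430.17032   ,   0.        , 317.58008516],
       [  0.        , 430.17032   , 195.70640792],
       [  0.        ,   0.        ,   1.        ]]), 'pose': array([[-0.01429001,  0.9979882 , -0.06176847,  0.45067241],
       [-0.99960251, -0.01575995, -0.02337615, -0.08731684],
       [-0.02430259,  0.06140987,  0.99781672,  1.16125654],
       [ 0.        ,  0.        ,  0.        ,  1.        ]])}
```

View pics/top0.png

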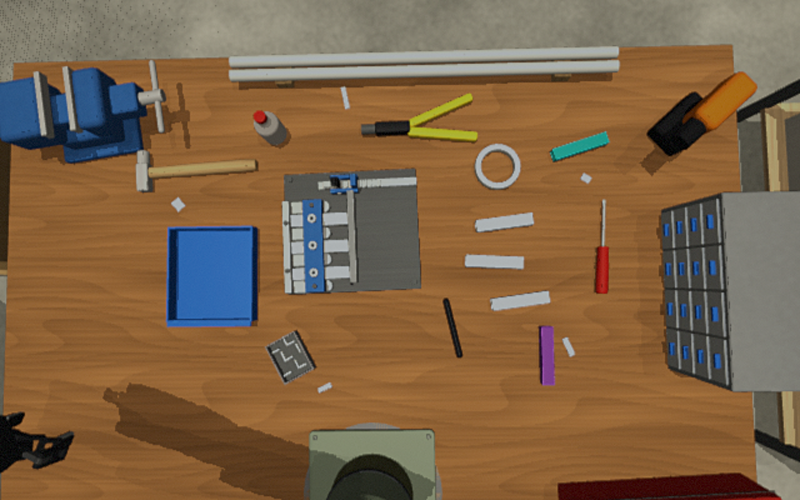

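View pics/scene0.png

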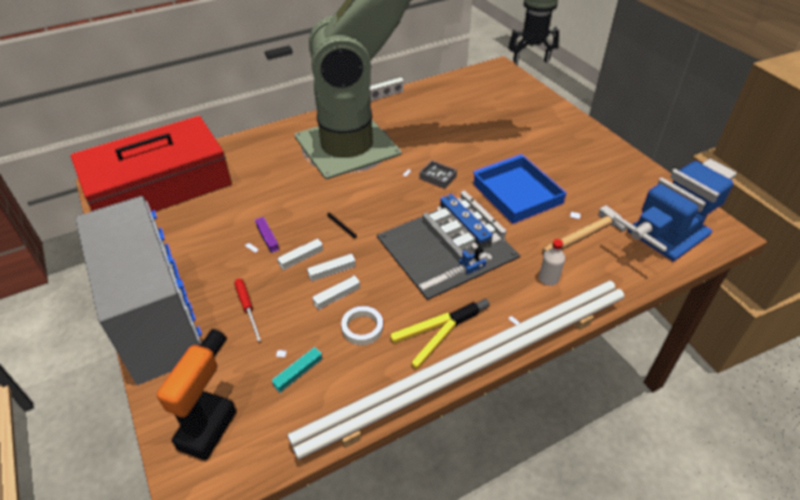

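The top view shows the jig at (350,232), with push-in direction pointing left (world +y), the bin at (212,276), and white tubes at (504,222), (494,262) and (520,300). The turquoise (580,146) and purple (546,355) bars are look-alikes. I'll confirm this in enlarged crops.

```bash
python3 - <<'E'
import cv2
im=cv2.imread('topraw.png')
a=im[130:240,220:340];cv2.imwrite('pics/c1.png',cv2.resize(a,None,fx=5,fy=5,interpolation=cv2.INTER_CUBIC))
a=im[160:260,360:450];cv2.imwrite('pics/c2.png',cv2.resize(a,None,fx=5,fy=5,interpolation=cv2.INTER_CUBIC))
E
```

```text
(no output)
```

View pics/c1.png

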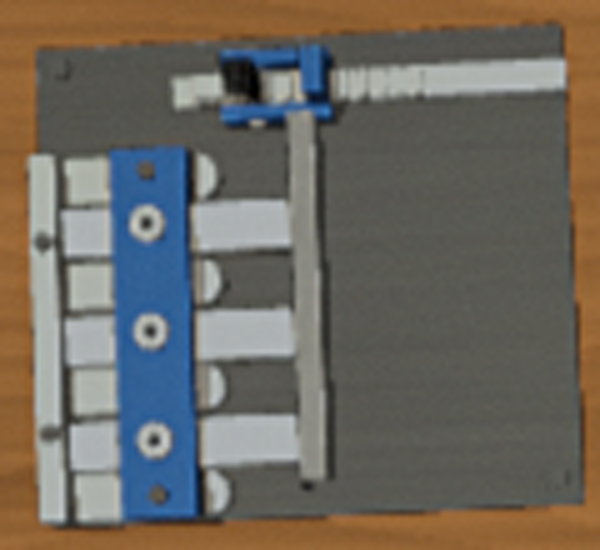

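View pics/c2.png

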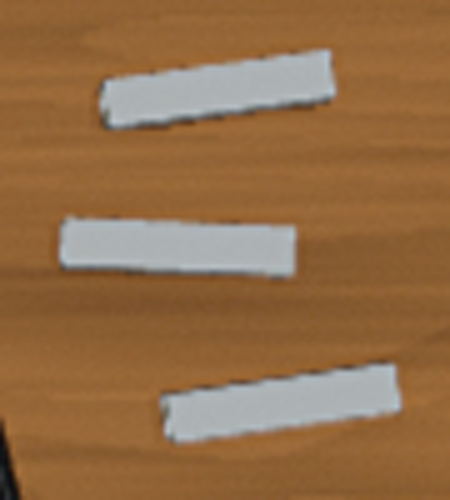

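Crop 1: three drilled tubes in the jig, with bushes at (147,223), (151,331) and (154,440). The carriage is at (275,85), with the black tab at (240,78) and the post at (314,68). Crop 2: three plain white-grey undrilled tubes; their colour and size fit the description, and the coloured bars are excluded.

```bash
cat > h.py <<'E'
import numpy as np, json
from scipy.optimize import least_squares
from scipy.spatial.transform import Rotation as R
from station import status,cams,manip
def ray(n,uv,z):
    i=cams.camera_info(n);K=np.array(i['camera_matrix']);P=np.array(i['pose'])
    d=np.linalg.inv(K)@[uv[0],uv[1],1];d=P[:3,:3]@(d*[1,-1,-1]);o=P[:3,3]
    return (o+d*(z-o[2])/d[2])[:2]
def crop(c,ox,oy,f=5): return ((c[0]+.5)/f-.5+ox,(c[1]+.5)/f-.5+oy)
def go(x,y,z,ydir=None,name=''):
    """row (turn, shift cm) from the present pose to TCP x,y,z, tool down, closing line at ydir (rad, world)"""
    s=status.state();r=R.from_quat(s['tcp_rot']);M=r.as_matrix()
    a=np.arctan2(M[1,1],M[0,1])
    if ydir is None: ydir=a
    d=(ydir-a+np.pi/2)%np.pi-np.pi/2;b=a+d
    Y=np.array([np.cos(b),np.sin(b),0]);Z=np.array([0,0,-1.])
    T=np.c_[np.cross(Y,Z),Y,Z]
    print(name,np.round((r.inv()*R.from_matrix(T)).as_rotvec(),3),np.round(M.T@(np.array([x,y,z])-s['eef_pos'])*100,2))
def jig(jx,jy):
    g=json.load(open('g.json'))['jig'];c,s=np.cos(g[2]),np.sin(g[2])
    return g[0]+c*jx-s*jy,g[1]+s*jx+c*jy
E
python3 - <<'E'
from h import *
pts=[((38,47),132,-160,12),((560,27),-155,-160,12),((583,502),-155,100,12),((147,223),65,-56,62),((151,331),65,0,62),((154,440),65,56,62)]
W=[(ray('top',crop(c,220,130),z/1e3),x/1e3,y/1e3) for c,x,y,z in pts]
def f(p):
    c,s=np.cos(p[2]),np.sin(p[2])
    return np.ravel([[p[0]+c*x-s*y-w[0],p[1]+s*x+c*y-w[1]] for w,x,y in W])
r=least_squares(f,[.5,0,1.57]);print('jig',r.x.round(4),(r.fun*1e3).round(1))
g={'jig':list(r.x)}
for k,cs in enumerate([[(104,82),(330,50),(336,100),(107,128)],[(65,217),(296,227),(294,277),(62,268)],[(165,397),(395,364),(401,410),(170,441)]]):
    q=np.array([ray('top',crop(c,360,160),.025) for c in cs]);m=q.mean(0);d=(q[0]+q[3]-q[1]-q[2])/2
    g[f't{k}']=[*m,np.arctan2(d[1],d[0])];print(k,np.round(g[f't{k}'],4),np.linalg.norm(d).round(4))
q=np.array([ray('top',(a*.8,b*.8),.042) for a,b in[(167,228),(257,226),(257,325),(168,326)]])
g['bin']=list(q.mean(0));print('bin',q.round(3),g['bin'])
json.dump(g,open('g.json','w'))
x,y=jig(-28,0);p=None
# fence_grip: find its jig x from tab/post in crop
for nm,c,z in(('post top rear',(326,68),.072),('tab roll front',(222,76),.063)):
    w=ray('top',crop(c,220,130),z);G=g['jig'];e=w-np.array(G[:2]);print(nm,w.round(4),'jig x',np.cos(G[2])*e[0]+np.sin(G[2])*e[1],'jig y',-np.sin(G[2])*e[0]+np.cos(G[2])*e[1])
E
```

```text
jig [0.5231 0.0482 1.5979] [-0.3  1.8  1.9 -1.8 -2.2 -0.8  0.3  0.2  0.1  0.5  0.2  0.2]
0 [ 0.5653 -0.2882  1.6861] 0.1208
1 [ 0.4826 -0.265   1.5146] 0.1213
2 [ 0.4003 -0.3169  1.6953] 0.1214
bin [[0.563 0.424]
 [0.564 0.233]
 [0.357 0.233]
 [0.357 0.42 ]] [np.float64(0.4602699897334245), np.float64(0.32729911438768594)]
post top rear [0.6542 0.0203] jig x -0.0314737987904648 jig y -0.13022717582406254
tab roll front [0.6527 0.0751] jig x 0.023357807108196023 jig y -0.1302308929779192
```

```bash
python3 - <<'E'
from h import *
x,y=jig(-.0097,-.130);print(x,y)
go(x,y,.20,1.598);go(x,y,.062,1.598)
E
```

```text
0.653356573252224 0.0420217217963832
 [-0.001 -0.    -0.396] [-59.43 -30.     5.02]
 [-0.001 -0.    -0.396] [-59.43 -29.99  18.82]
```

Call:
servo_tool --rows "0 0 -0.396 -59.4 -30 5 -0.4;0 0 -0.396 -59.4 -30 5 -0.4;0 0 -0.396 -59.4 -30 5 -0.4;0 0 -0.396 -59.4 -30 5 -0.4;0 0 -0.396 -59.4 -30 5 -0.4" --newtons 40

```text
t: 0.52
eef_pos: [0.3475, 0.3803, 0.2344]
tcp_rot: [-0.015, 1.0, -0.0, -0.0]
force: [1.0, 1.1, 0.3]
opening: 0.0598
finger_force: 0.0
```

```bash
python3 - <<'E'
from h import *
x,y=jig(-.0097,-.130);print(status.state()['opening'])
go(x,y,.20,1.598)
E
```

```text
0.05982562498673052
 [-0.    -0.     0.002] [-29.58 -34.72   3.44]
```

Call:
servo_tool --rows "0 0 0 -29.6 -34.7 3.4 -0.8;0 0 0 -29.6 -34.7 3.4 -0.8;0 0 0 -29.6 -34.7 3.4 -0.8;0 0 0 -29.6 -34.7 3.4 -0.8;0 0 0 -29.6 -34.7 3.4 -0.8"

```text
t: 0.93
eef_pos: [0.4866, 0.2258, 0.2189]
tcp_rot: [-0.014, 1.0, -0.0, -0.0]
force: [0.2, 0.6, -0.3]
opening: 0.0768
finger_force: 0.0
```

Call:
servo_tool --rows "0 0 0 -16 -18.7 1.9 -0.8;0 0 0 -16 -18.7 1.9 -0.8;0 0 0 -16 -18.7 1.9 -0.8;0 0 0 -16 -18.7 1.9 -0.8;0 0 0 -16 -18.7 1.9 -0.8"

```text
t: 1.35
eef_pos: [0.6258, 0.0716, 0.2029]
tcp_rot: [-0.013, 1.0, -0.0, -0.0]
force: [0.4, 0.1, 0.3]
opening: 0.077
finger_force: 0.0
```

```bash
python3 - <<'E'
from h import *
x,y=jig(-.0097,-.130)
s=status.state();print(s['eef_pos'])
go(x,y,.062,1.598)
E
```

```text
[0.62578659 0.07160171 0.20286673]
 [-0. -0. -0.] [-2.68 -3.03 14.09]
```

Call:
servo_tool --rows "0 0 0 -2.7 -3 4 -0.8;0 0 0 -2.7 -3 10 -0.8;0 0 0 -2.7 -3 14.1 -0.8;0 0 0 -2.7 -3 14.1 -0.8;0 0 0 -2.7 -3 14.1 -0.8"

```text
t: 1.77
eef_pos: [0.6498, 0.0437, 0.0562]
tcp_rot: [-0.014, 1.0, -0.001, -0.004]
force: [-1.1, -0.4, -0.9]
opening: 0.0766
finger_force: 0.0
```

```bash
python3 - <<'E'
from h import *
import cv2
x,y=jig(-.0097,-.130)
go(x,y,.062,1.598)
a=[cams.camera('scene')[180:255,320:420],cams.camera('top')[125:200,220:320]]
cv2.imwrite('pics/p1.png',cv2.resize(np.hstack(a)[:,:,::-1],None,fx=4,fy=4,interpolation=cv2.INTER_CUBIC))
E
```

```text
[-0.001 -0.009 -0.   ] [-0.34 -0.17 -0.58]
```

View pics/p1.png

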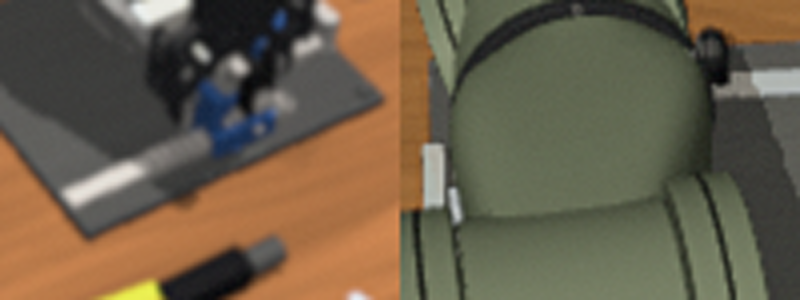

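The scene view shows the fingers straddling the blue post at (215,105). Next I trim the pose, then squeeze.

Call:
servo_tool --rows "0 0 0 0 0 0 -0.8;0 0 0 0 0 0 -0.8"

```text
t: 2.03
eef_pos: [0.6536, 0.0447, 0.0646]
tcp_rot: [-0.014, 1.0, 0.0, 0.002]
force: [0.0, -0.3, 0.4]
opening: 0.0769
finger_force: 0.0
```

```bash
python3 - <<'E'
from h import *
x,y=jig(-.0097,-.130)
go(x,y,.062,1.598)
E
```

```text
[0.    0.003 0.   ] [ 0.04 -0.26  0.26]
```

Call:
servo_tool --rows "0 0 0 0 -0.2 0.2 -0.8;0 0 0 0 -0.2 0.2 -0.3;0 0 0 0 -0.2 0.2 -0.3;0 0 0 0 -0.2 0.2 -0.3;0 0 0 0 -0.2 0.2 -0.3" --newtons 40

```text
t: 2.45
eef_pos: [0.653, 0.0436, 0.0609]
tcp_rot: [-0.014, 1.0, 0.001, 0.001]
force: [-0.6, 5.4, 5.1]
opening: 0.0557
finger_force: 2.6
```

Call:
servo_tool --rows "0 0 0 0 0 0 1;0 0 0 0 0 0 1;0 0 0 0 0 0 1;0 0 0 0 0 0 1;0 0 0 0 0 0 1"

```text
t: 2.87
eef_pos: [0.6533, 0.0421, 0.0615]
tcp_rot: [-0.013, 1.0, -0.0, 0.001]
force: [-1.3, -2.1, 12.9]
opening: 0.0408
finger_force: 40.1
```

```bash
python3 - <<'E'
from h import *
x,y=jig(-.0097,-.130)
go(x,y,.062,1.598)
x,y=jig(-.1197,-.130)
go(x,y,.062,1.598)
E
```

```text
[-0.001  0.002 -0.   ] [-0.01 -0.01 -0.05]
 [-0.001  0.002 -0.   ] [-1.000e-02 -1.101e+01 -5.000e-02]
```

Call:
servo_tool --rows "0 0 0 0 -1 0 1;0 0 0 0 -3 0 1;0 0 0 0 -5 0 1;0 0 0 0 -7 0 1;0 0 0 0 -9 0 1"

```text
t: 3.28
eef_pos: [0.6559, -0.0477, 0.0615]
tcp_rot: [-0.014, 1.0, 0.0, 0.001]
force: [1.1, 3.4, 10.9]
opening: 0.0403
finger_force: 39.7
```

Call:
servo_tool --rows "0 0 0 0 -1 0 1;0 0 0 0 -1.8 0 1;0 0 0 0 -2 0 1;0 0 0 0 -2 0 1;0 0 0 0 -2 0 1"

```text
t: 3.7
eef_pos: [0.6565, -0.0676, 0.0616]
tcp_rot: [-0.013, 1.0, -0.0, 0.001]
force: [-1.4, -0.5, 12.2]
opening: 0.0403
finger_force: 46.7
```

```bash
python3 - <<'E'
from h import *
x,y=jig(-.1197,-.130)
go(x,y,.062,1.598)
E
```

```text
[-0.     0.002 -0.   ] [ 0.02 -0.03 -0.04]
```

Call:
servo_tool --rows "0 0 0 0 -0.2 0 1;0 0 0 0 -0.3 0 1;0 0 0 0 -0.3 0 1;0 0 0 0 -0.3 0 1"

```text
t: 4.03
eef_pos: [0.6565, -0.0678, 0.0616]
tcp_rot: [-0.014, 1.0, 0.002, 0.001]
force: [-2.8, 13.4, 14.5]
opening: 0.0403
finger_force: 42.5
```

Call:
servo_tool --rows "0 0 0 0 0 0 0.5;0 0 0 0 0 0 -0.2;0 0 0 0 0 0 -0.7;0 0 0 0 0 0 -0.7;0 0 0 0 0 0 -0.7"

```text
t: 4.45
eef_pos: [0.6558, -0.0708, 0.0604]
tcp_rot: [-0.014, 1.0, -0.0, 0.0]
force: [-0.3, -1.0, 0.1]
opening: 0.0725
finger_force: 0.0
```

Call:
servo_tool --rows "0 0 0 0 0 -4 -0.7;0 0 0 0 0 -8 -0.7;0 0 0 0 0 -12 -0.7;0 0 0 0 0 -14 -0.7;0 0 0 0 0 -14 -0.7"

```text
t: 4.87
eef_pos: [0.6573, -0.071, 0.2054]
tcp_rot: [-0.013, 1.0, -0.001, 0.004]
force: [0.5, 0.3, -0.0]
opening: 0.0726
finger_force: 0.0
```

```bash
python3 - <<'E'
from h import *
x,y=jig(.007,-.056)
go(x,y,.11,.0271);go(x,y,.038,.0271)
E
```

```text
[0.005 0.006 1.57 ] [ 7.56 12.99  9.47]
 [0.005 0.006 1.57 ] [ 7.62 13.   16.67]
```

Call:
servo_tool --rows "0 0 1.57 7.6 13 4 0;0 0 1.57 7.6 13 4 0;0 0 1.57 7.6 13 4 0;0 0 1.57 7.6 13 4 0;0 0 1.57 7.6 13 4 0"

```text
t: 5.28
eef_pos: [0.5732, 0.0628, 0.1592]
tcp_rot: [0.295, 0.956, 0.001, -0.002]
force: [-0.4, 1.2, -0.1]
opening: 0.0428
finger_force: 0.0
```

```bash
python3 - <<'E'
from h import *
x,y=jig(.007,-.056)
s=status.state();print(s['opening'],s['joint_positions'].round(2))
go(x,y,.11,.0271)
E
```

```text
0.042819491746592026 [-0.12  0.83 -0.08  1.58  0.08  0.74  0.74]
 [-0.002 -0.003  0.945] [-0.84 -0.18  4.91]
```

Call:
servo_tool --rows "0 0 0.945 -0.8 -0.2 2 0;0 0 0.945 -0.8 -0.2 2 0;0 0 0.945 -0.8 -0.2 2 0;0 0 0.945 -0.8 -0.2 2 0;0 0 0.945 -0.8 -0.2 2 0"

```text
t: 5.7
eef_pos: [0.5818, 0.0508, 0.1401]
tcp_rot: [0.577, 0.817, -0.0, 0.0]
force: [-0.2, -0.3, -0.1]
opening: 0.0428
finger_force: 0.0
```

Call:
servo_tool --rows "0 0 0.32 0 0 0 0;0 0 0.32 0 0 0 0;0 0 0.32 0 0 0 0;0 0 0.32 0 0 0 0"

```text
t: 6.03
eef_pos: [0.5817, 0.0511, 0.1401]
tcp_rot: [0.698, 0.716, -0.0, 0.0]
force: [-0.1, 0.1, 0.7]
opening: 0.0425
finger_force: 0.0
```

```bash
python3 - <<'E'
from h import *
x,y=jig(.007,-.056)
go(x,y,.08,.0271)
go(x,y,.038,.0271)
E
```

```text
[-0.     0.001 -0.003] [ 0.57 -0.26  6.01]
 [-0.     0.001 -0.003] [ 0.58 -0.26 10.21]
```

Call:
servo_tool --rows "0 0 0 0.6 -0.3 2 0;0 0 0 0.6 -0.3 5 0;0 0 0 0.6 -0.3 8 0;0 0 0 0.6 -0.3 9.7 0;0 0 0 0.6 -0.3 10 0"

```text
t: 6.45
eef_pos: [0.5772, 0.0568, 0.0373]
tcp_rot: [0.696, 0.718, -0.002, -0.001]
force: [-0.2, 0.6, -1.0]
opening: 0.0426
finger_force: 0.0
```

Call:
servo_tool --rows "0 0 0 0 0 0 0;0 0 0 0 0 0 1;0 0 0 0 0 0 1;0 0 0 0 0 0 1;0 0 0 0 0 0 1" --newtons 60

```text
t: 6.87
eef_pos: [0.5793, 0.0571, 0.0418]
tcp_rot: [0.697, 0.717, 0.001, 0.001]
force: [-1.8, -0.4, 10.4]
opening: 0.024
finger_force: 60.0
```

```bash
python3 - <<'E'
from h import *
x,y=jig(.007,-.056)
go(x,y,.038,.0271)
E
```

```text
[ 0.002 -0.     0.001] [-0.04 -0.04  0.38]
```

Call:
servo_tool --rows "0 0 0 -1 0 0 1;0 0 0 -3 0 0 1;0 0 0 -5.5 0 0 1;0 0 0 -8 0 0 1;0 0 0 -8 0 0 1"

```text
t: 7.28
eef_pos: [0.5815, -0.0285, 0.0418]
tcp_rot: [0.699, 0.715, -0.0, 0.002]
force: [-0.6, -7.7, 9.1]
opening: 0.0232
finger_force: 60.0
```

Call:
servo_tool --rows "0 0 0 0 0 -2 1;0 0 0 0 0 -5 1;0 0 0 0 0 -8 1;0 0 0 0 0 -9.5 1;0 0 0 0 0 -9.5 1"

```text
t: 7.7
eef_pos: [0.5823, -0.023, 0.1394]
tcp_rot: [0.697, 0.717, 0.002, 0.002]
force: [-0.2, 0.5, -0.5]
opening: 0.0231
finger_force: 59.2
```

```bash
python3 - <<'E'
from h import *
print(status.state()['opening'])
go(.512,.280,.13,.0271)
E
```

```text
0.02308077687609386
 [0.006 0.    0.001] [30.49 -6.17  0.89]
```

Call:
servo_tool --rows "0 0 0 30.5 -6.2 1 1;0 0 0 30.5 -6.2 1 1;0 0 0 30.5 -6.2 1 1;0 0 0 30.5 -6.2 1 1;0 0 0 30.5 -6.2 1 1"

```text
t: 8.12
eef_pos: [0.5328, 0.1818, 0.1286]
tcp_rot: [0.697, 0.717, 0.0, 0.0]
force: [1.1, 0.6, -0.1]
opening: 0.0234
finger_force: 59.2
```

Call:
servo_tool --rows "0 0 0 10.3 -2.1 0.4 1;0 0 0 10.3 -2.1 0.4 1;0 0 0 10.3 -2.1 0.4 1;0 0 0 10.3 -2.1 0.4 1"

```text
t: 8.45
eef_pos: [0.5073, 0.2881, 0.124]
tcp_rot: [0.695, 0.719, 0.0, -0.001]
force: [-0.5, -0.6, -0.6]
opening: 0.0235
finger_force: 59.2
```

```bash
python3 - <<'E'
from h import *
import cv2
go(.512,.280,.036,.0271)
a=[cams.camera('scene')[100:220,330:490],cams.camera('top')[150:270,130:290]]
cv2.imwrite('pics/p2.png',cv2.resize(np.hstack(a)[:,:,::-1],None,fx=2.5,fy=2.5,interpolation=cv2.INTER_CUBIC))
E
```

```text
[-0.001 -0.002  0.008] [-0.85  0.45  8.79]
```

View pics/p2.png

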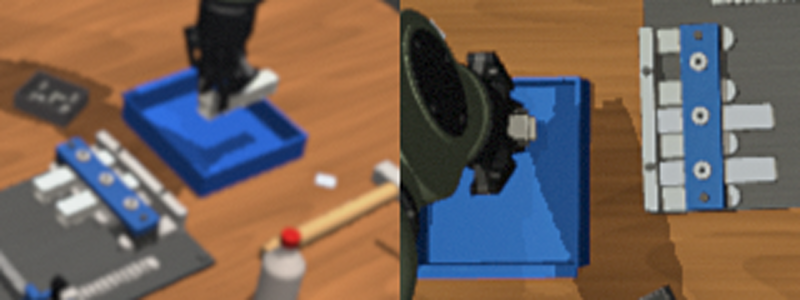

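The tube is held level over the bin at (520,125) in the right pane, and channel 0 is empty. Lowering now.

Call:
servo_tool --rows "0 0 0 -0.8 0.4 3 1;0 0 0 -0.8 0.4 6 1;0 0 0 -0.8 0.4 8 1;0 0 0 -0.8 0.4 8.8 1;0 0 0 -0.8 0.4 8.8 1"

```text
t: 8.97
eef_pos: [0.5141, 0.2729, 0.0355]
tcp_rot: [0.698, 0.716, -0.001, 0.0]
force: [-0.5, 0.4, -0.2]
opening: 0.0231
finger_force: 64.8
```

Call:
servo_tool --rows "0 0 0 0 0 0 1;0 0 0 0 0 0 0.2;0 0 0 0 0 0 0.2;0 0 0 0 0 0 0.2;0 0 0 0 0 -4 0.2"

```text
t: 9.38
eef_pos: [0.5117, 0.2733, 0.072]
tcp_rot: [0.697, 0.717, -0.004, -0.001]
force: [0.2, 0.5, -1.1]
opening: 0.0339
finger_force: 0.0
```

Call:
servo_tool --rows "0 0 0 0 0 -4 0.2;0 0 0 0 0 -6 0.1;0 0 0 0 0 -6 0"

```text
t: 9.63
eef_pos: [0.5155, 0.2751, 0.1412]
tcp_rot: [0.697, 0.717, 0.003, 0.001]
force: [0.8, 0.8, 0.1]
opening: 0.0427
finger_force: 0.0
```

```bash
python3 - <<'E'
from h import *
x,y=jig(.009,0)
go(x,y,.13,.0271)
E
```

```text
[ 0.006 -0.003  0.001] [-21.81   0.12   1.06]
```

Call:
servo_tool --rows "0 0 0 -20.8 0.1 1 0;0 0 0 -20.8 0.1 1 0;0 0 0 -20.8 0.1 1 0;0 0 0 -20.8 0.1 1 0;0 0 0 -20.8 0.1 1 0"

```text
t: 10.05
eef_pos: [0.5205, 0.0647, 0.1265]
tcp_rot: [0.697, 0.717, 0.0, 0.0]
force: [1.4, -0.2, 0.2]
opening: 0.0429
finger_force: 0.0
```

Call:
servo_tool --rows "0 0 0 -1 0 0 0;0 0 0 -1 0 0 0;0 0 0 -1 0 0 0"

```text
t: 10.3
eef_pos: [0.5211, 0.0564, 0.1265]
tcp_rot: [0.698, 0.717, 0.0, -0.0]
force: [-0.5, 1.1, -0.5]
opening: 0.0426
finger_force: 0.0
```

```bash
python3 - <<'E'
from h import *
x,y=jig(.009,0)
go(x,y,.038,.0271)
E
```

```text
[ 0. -0. -0.] [0.08 0.18 8.85]
```

Call:
servo_tool --rows "0 0 0 0.1 0.2 3 0;0 0 0 0.1 0.2 6 0;0 0 0 0.1 0.2 8 0;0 0 0 0.1 0.2 8.6 0;0 0 0 0.1 0.2 8.6 0"

```text
t: 10.72
eef_pos: [0.5224, 0.0586, 0.0395]
tcp_rot: [0.697, 0.717, -0.001, -0.001]
force: [-0.0, -0.4, -0.0]
opening: 0.0428
finger_force: 0.0
```

Call:
servo_tool --rows "0 0 0 0 0 0 0;0 0 0 0 0 0 1;0 0 0 0 0 0 1;0 0 0 0 0 0 1;0 0 0 0 0 0 1" --newtons 60

```text
t: 11.13
eef_pos: [0.5236, 0.0579, 0.042]
tcp_rot: [0.697, 0.717, 0.001, 0.001]
force: [-2.3, 0.9, 13.7]
opening: 0.0231
finger_force: 58.8
```

Call:
servo_tool --rows "0 0 0 -1 0 0 1;0 0 0 -3 0 0 1;0 0 0 -5.5 0 0 1;0 0 0 -8 0 0 1;0 0 0 -8 0 0 1"

```text
t: 11.55
eef_pos: [0.5261, -0.0273, 0.042]
tcp_rot: [0.699, 0.715, -0.0, 0.002]
force: [-0.4, -8.3, 12.2]
opening: 0.0234
finger_force: 59.7
```

Call:
servo_tool --rows "0 0 0 0 0 -2 1;0 0 0 0 0 -5 1;0 0 0 0 0 -8 1;0 0 0 0 0 -9.5 1;0 0 0 0 0 -9.5 1"

```text
t: 11.97
eef_pos: [0.5266, -0.0223, 0.1394]
tcp_rot: [0.697, 0.717, 0.002, 0.002]
force: [0.6, 0.3, 0.1]
opening: 0.0232
finger_force: 59.0
```

```bash
python3 - <<'E'
from h import *
go(.460,.275,.13,.0271)
E
```

```text
[0.006 0.    0.001] [29.91 -5.83  0.9 ]
```

Call:
servo_tool --rows "0 0 0 20 -3.9 0.9 1;0 0 0 20 -3.9 0.9 1;0 0 0 20 -3.9 0.9 1;0 0 0 20 -3.9 0.9 1;0 0 0 20 -3.9 0.9 1"

```text
t: 12.38
eef_pos: [0.4797, 0.179, 0.1264]
tcp_rot: [0.697, 0.717, 0.0, -0.0]
force: [0.1, 0.7, -0.6]
opening: 0.0236
finger_force: 58.9
```

Call:
servo_tool --rows "0 0 0 9.9 -1.9 0 1;0 0 0 9.9 -1.9 0 1;0 0 0 9.9 -1.9 0 1;0 0 0 9.9 -1.9 0 1"

```text
t: 12.72
eef_pos: [0.4569, 0.2798, 0.1262]
tcp_rot: [0.695, 0.719, 0.0, -0.001]
force: [-0.3, 0.4, -1.2]
opening: 0.0234
finger_force: 58.9
```

```bash
python3 - <<'E'
from h import *
print(status.state()['opening']);go(.460,.275,.0365,.0271)
E
```

```text
0.023411793712842778
 [-0.001 -0.002  0.007] [-0.5   0.3   8.97]
```

Call:
servo_tool --rows "0 0 0 0 0.2 3 1;0 0 0 0 0.2 6 1;0 0 0 0 0.2 8 1;0 0 0 0 0.2 9 1;0 0 0 0 0.2 9 1"

```text
t: 13.13
eef_pos: [0.4606, 0.2742, 0.0351]
tcp_rot: [0.697, 0.717, -0.001, -0.0]
force: [-0.6, 0.2, -0.4]
opening: 0.0234
finger_force: 60.1
```

Call:
servo_tool --rows "0 0 0 0 0 0 1;0 0 0 0 0 0 0.2;0 0 0 0 0 0 0.2;0 0 0 0 0 0 0.2;0 0 0 0 0 -4 0.2"

```text
t: 13.55
eef_pos: [0.459, 0.2738, 0.0723]
tcp_rot: [0.697, 0.717, -0.004, -0.001]
force: [0.8, 0.4, -0.8]
opening: 0.0341
finger_force: 0.0
```

Call:
servo_tool --rows "0 0 0 0 0 -4 0.2;0 0 0 0 0 -6 0.1;0 0 0 0 0 -6 0"

```text
t: 13.8
eef_pos: [0.4623, 0.2757, 0.1409]
tcp_rot: [0.697, 0.717, 0.003, 0.001]
force: [1.0, 0.3, 0.4]
opening: 0.0428
finger_force: 0.0
```

```bash
python3 - <<'E'
from h import *
x,y=jig(.009,.056)
go(x,y,.13,.0271)
E
```

```text
[ 0.005 -0.003  0.001] [-22.01  -0.16   1.03]
```

Call:
servo_tool --rows "0 0 0 -20.8 -0.1 1 0;0 0 0 -20.8 -0.1 1 0;0 0 0 -20.8 -0.1 1 0;0 0 0 -20.8 -0.1 1 0;0 0 0 -20.8 -0.1 1 0"

```text
t: 14.22
eef_pos: [0.4654, 0.0653, 0.1266]
tcp_rot: [0.697, 0.717, 0.0, 0.0]
force: [2.3, -0.9, -1.1]
opening: 0.0427
finger_force: 0.0
```

Call:
servo_tool --rows "0 0 0 -1.2 0 0 0;0 0 0 -1.2 0 0 0;0 0 0 -1.2 0 0 0"

```text
t: 14.47
eef_pos: [0.4662, 0.0546, 0.1266]
tcp_rot: [0.698, 0.716, 0.0, -0.0]
force: [-0.0, 1.1, 0.2]
opening: 0.0423
finger_force: 0.0
```

```bash
python3 - <<'E'
from h import *
x,y=jig(.009,.056)
go(x,y,.038,.0271)
E
```

```text
[ 0.    -0.    -0.001] [0.1  0.07 8.86]
```

Call:
servo_tool --rows "0 0 0 0.1 0.1 3 0;0 0 0 0.1 0.1 6 0;0 0 0 0.1 0.1 8 0;0 0 0 0.1 0.1 8.6 0;0 0 0 0.1 0.1 8.6 0"

```text
t: 14.88
eef_pos: [0.4665, 0.0569, 0.0396]
tcp_rot: [0.697, 0.717, -0.001, -0.001]
force: [1.0, 0.4, 0.0]
opening: 0.0427
finger_force: 0.0
```

Call:
servo_tool --rows "0 0 0 0 0 0 0;0 0 0 0 0 0 1;0 0 0 0 0 0 1;0 0 0 0 0 0 1;0 0 0 0 0 0 1"

```text
t: 15.3
eef_pos: [0.4676, 0.0564, 0.0419]
tcp_rot: [0.697, 0.717, 0.001, 0.0]
force: [-2.3, 1.2, 15.0]
opening: 0.0236
finger_force: 58.4
```

Call:
servo_tool --rows "0 0 0 -1 0 0 1;0 0 0 -3 0 0 1;0 0 0 -5.5 0 0 1;0 0 0 -8 0 0 1;0 0 0 -8 0 0 1"

```text
t: 15.72
eef_pos: [0.4701, -0.0284, 0.0419]
tcp_rot: [0.699, 0.715, 0.0, 0.002]
force: [-0.1, -8.8, 13.5]
opening: 0.0234
finger_force: 59.4
```

Call:
servo_tool --rows "0 0 0 0 0 -2 1;0 0 0 0 0 -5 1;0 0 0 0 0 -8 1;0 0 0 0 0 -9.5 1;0 0 0 0 0 -9.5 1"

```text
t: 16.13
eef_pos: [0.4705, -0.0239, 0.1391]
tcp_rot: [0.697, 0.717, 0.002, 0.002]
force: [0.2, 0.1, -0.6]
opening: 0.0235
finger_force: 59.4
```

```bash
python3 - <<'E'
from h import *
go(.408,.275,.13,.0271)
E
```

```text
[0.005 0.    0.001] [30.05 -5.41  0.88]
```

Call:
servo_tool --rows "0 0 0 20 -3.6 0.9 1;0 0 0 20 -3.6 0.9 1;0 0 0 20 -3.6 0.9 1;0 0 0 20 -3.6 0.9 1;0 0 0 20 -3.6 0.9 1"

```text
t: 16.55
eef_pos: [0.4267, 0.1776, 0.1264]
tcp_rot: [0.697, 0.717, 0.0, -0.0]
force: [0.6, 0.3, -1.0]
opening: 0.0235
finger_force: 59.3
```

Call:
servo_tool --rows "0 0 0 9.9 -1.7 0 1;0 0 0 9.9 -1.7 0 1;0 0 0 9.9 -1.7 0 1;0 0 0 9.9 -1.7 0 1"

```text
t: 16.88
eef_pos: [0.4062, 0.278, 0.1262]
tcp_rot: [0.695, 0.719, 0.0, -0.001]
force: [0.3, 0.7, -1.7]
opening: 0.0239
finger_force: 59.3
```

```bash
python3 - <<'E'
from h import *
print(status.state()['opening']);go(.408,.275,.0365,.0271)
E
```

```text
0.023889077770367185
 [-0.    -0.002  0.007] [-0.32  0.18  8.97]
```

Call:
servo_tool --rows "0 0 0 0 0.1 3 1;0 0 0 0 0.1 6 1;0 0 0 0 0.1 8 1;0 0 0 0 0.1 9 1;0 0 0 0 0.1 9 1"

```text
t: 17.3
eef_pos: [0.4086, 0.2727, 0.0352]
tcp_rot: [0.697, 0.717, -0.001, -0.0]
force: [-1.5, 0.8, -1.1]
opening: 0.0234
finger_force: 60.5
```

Call:
servo_tool --rows "0 0 0 0 0 0 1;0 0 0 0 0 0 0.2;0 0 0 0 0 0 0.2;0 0 0 0 0 0 0.2;0 0 0 0 0 -4 0.2"

```text
t: 17.72
eef_pos: [0.4074, 0.2723, 0.0725]
tcp_rot: [0.697, 0.717, -0.004, -0.001]
force: [0.5, 0.5, -0.5]
opening: 0.034
finger_force: 0.0
```

Call:
servo_tool --rows "0 0 0 0 0 -4 0.2;0 0 0 0 0 -8 0;0 0 0 -4 0 -12 -0.3;0 0 0 -8 0 -12 -0.3;0 0 0 -12 0 -12 -0.3"

```text
t: 18.13
eef_pos: [0.4123, 0.1613, 0.1986]
tcp_rot: [0.696, 0.718, 0.002, 0.001]
force: [2.2, -0.8, 0.6]
opening: 0.0554
finger_force: 0.0
```

```bash
python3 - <<'E'
from h import *
import cv2
a=cams.camera('top');b=cams.camera('scene')
cv2.imwrite('pics/p3.png',cv2.resize(np.hstack([a[140:280,120:440]])[:,:,::-1],None,fx=2.5,fy=2.5,interpolation=cv2.INTER_CUBIC))
cv2.imwrite('pics/p4.png',cv2.resize(a[160:260,360:450,::-1],None,fx=5,fy=5,interpolation=cv2.INTER_CUBIC))
E
```

```text
(no output)
```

View pics/p3.png

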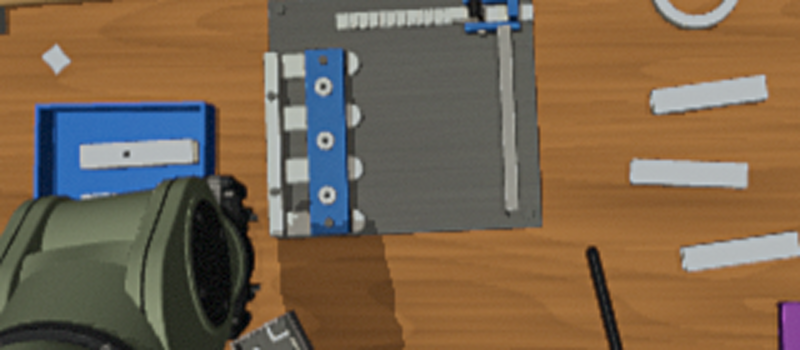

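View pics/p4.png

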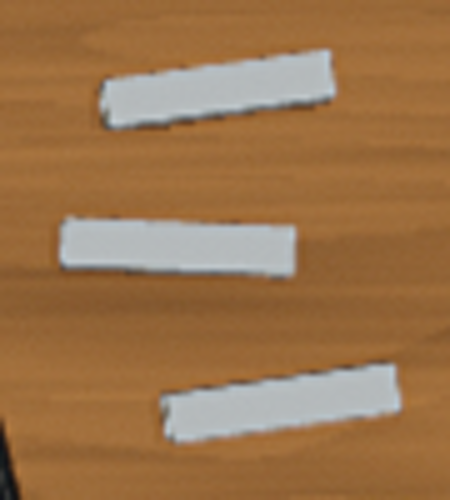

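The top view shows an empty jig with the fence back at (508,120), one drilled tube flat in the bin at (138,153), and the three undrilled tubes unmoved. Next I fetch the first one.

```bash
cat >> h.py <<'E'
def tgrip(k,z,off=.046):
    x,y,a=json.load(open('g.json'))[f't{k}']
    go(x-off*np.cos(a),y-off*np.sin(a),z,a-np.pi/2,f't{k}')
E
python3 -c "
from h import *
tgrip(0,.12)"
```

```text
t0 [ 0.002  0.001 -0.095] [-49.29  14.78   7.86]
```

Call:
servo_tool --rows "0 0 0 -19.9 6 0 -0.1;0 0 0 -19.9 6 0 -0.1;0 0 0 -19.9 6 0 -0.1;0 0 0 -19.9 6 0 -0.1;0 0 0 -19.9 6 0 -0.1"

```text
t: 18.65
eef_pos: [0.4779, -0.0378, 0.1967]
tcp_rot: [0.697, 0.717, 0.0, 0.0]
force: [-0.1, 1.0, 1.5]
opening: 0.047
finger_force: 0.0
```

Call:
servo_tool --rows "0 0 -0.09 -19.9 6 2 -0.1;0 0 -0.09 -19.9 6 2 -0.1;0 0 -0.09 -19.9 6 2 -0.1;0 0 -0.09 -19.9 6 2 -0.1;0 0 -0.09 -19.9 6 2 -0.1"

```text
t: 19.07
eef_pos: [0.5432, -0.2346, 0.1766]
tcp_rot: [0.664, 0.747, 0.0, 0.0]
force: [0.4, 1.7, -0.2]
opening: 0.047
finger_force: 0.0
```

```bash
python3 -c "
from h import *
tgrip(0,.10)"
```

```text
t0 [0.    0.    0.002] [-10.17   1.56   7.67]
```

Call:
servo_tool --rows "0 0 0 -10.2 1.6 7.6 -0.1;0 0 0 -10.2 1.6 7.6 -0.1;0 0 0 -10.2 1.6 7.6 -0.1;0 0 0 -10.2 1.6 7.6 -0.1;0 0 0 -10.2 1.6 7.6 -0.1"

```text
t: 19.48
eef_pos: [0.5698, -0.3333, 0.0985]
tcp_rot: [0.665, 0.747, -0.001, -0.001]
force: [0.3, 1.1, 0.7]
opening: 0.0469
finger_force: 0.0
```

Call:
servo_tool --rows "0 0 0 0 0 0 -0.1"

```text
t: 19.57
eef_pos: [0.5711, -0.3312, 0.1007]
tcp_rot: [0.664, 0.748, 0.0, 0.0]
force: [0.5, 1.1, 0.4]
opening: 0.0471
finger_force: 0.0
```

```bash
python3 -c "
from h import *
tgrip(0,.026)"
```

```text
t0 [ 0.    -0.     0.003] [-0.26 -0.07  7.47]
```

Call:
servo_tool --rows "0 0 0 -0.2 0 3 -0.1;0 0 0 -0.2 0 5.5 -0.1;0 0 0 -0.2 0 7.2 -0.1;0 0 0 -0.2 0 7.3 -0.1;0 0 0 -0.2 0 7.3 -0.1"

```text
t: 19.98
eef_pos: [0.5717, -0.3329, 0.0283]
tcp_rot: [0.664, 0.748, 0.0, 0.0]
force: [0.5, 0.4, 1.3]
opening: 0.0465
finger_force: 0.0
```

Call:
servo_tool --rows "0 0 0 0 0 0 1;0 0 0 0 0 0 1;0 0 0 0 0 0 1;0 0 0 0 0 0 1" --newtons 80

```text
t: 20.32
eef_pos: [0.5722, -0.334, 0.0296]
tcp_rot: [0.664, 0.748, 0.0, 0.001]
force: [-2.0, 2.9, 12.6]
opening: 0.0229
finger_force: 79.5
```

Call:
servo_tool --rows "0 0 0 0 0 -2 1;0 0 0 0 0 -5 1;0 0 0 0 0 -8 1;0 0 0 0 0 -9 1;0 0 0 0 0 -9 1"

```text
t: 20.73
eef_pos: [0.5724, -0.3344, 0.1212]
tcp_rot: [0.664, 0.748, 0.001, 0.003]
force: [0.3, 0.1, -0.3]
opening: 0.0227
finger_force: 78.9
```

```bash
python3 -c "
from h import *
x,y=jig(-.083,-.056)
go(x,y,.11,.0271)"
```

```text
[0.005 0.003 0.091] [29.81  4.43  1.04]
```

Call:
servo_tool --rows "0 0 0.09 20 3 0 1;0 0 0.09 20 3 0 1;0 0 0.09 20 3 0 1;0 0 0.09 20 3 0 1;0 0 0.09 20 3 0 1"

```text
t: 21.15
eef_pos: [0.577, -0.1285, 0.1169]
tcp_rot: [0.697, 0.717, 0.0, -0.0]
force: [0.3, 0.6, -1.4]
opening: 0.0232
finger_force: 78.9
```

Call:
servo_tool --rows "0 0 0 9.9 0.5 1 1;0 0 0 9.9 0.5 1 1;0 0 0 9.9 0.5 1 1;0 0 0 9.9 0.5 1 1"

```text
t: 21.48
eef_pos: [0.5793, -0.0271, 0.1064]
tcp_rot: [0.695, 0.719, 0.0, -0.001]
force: [-0.1, 0.2, -0.9]
opening: 0.0229
finger_force: 78.9
```

```bash
python3 - <<'E'
from h import *
x,y=jig(-.083,-.056)
go(x,y,.0435,.0271);print(status.state()['opening'])
import cv2
a=[cams.camera('scene')[140:250,300:420],cams.camera('top')[120:230,230:390]]
cv2.imwrite('pics/p5.png',cv2.resize(np.hstack(a)[:,:,::-1],None,fx=2.8,fy=2.8,interpolation=cv2.INTER_CUBIC))
E
```

```text
[-0.001 -0.002  0.007] [-0.64  0.19  6.28]
0.022884332571504927
```

View pics/p5.png

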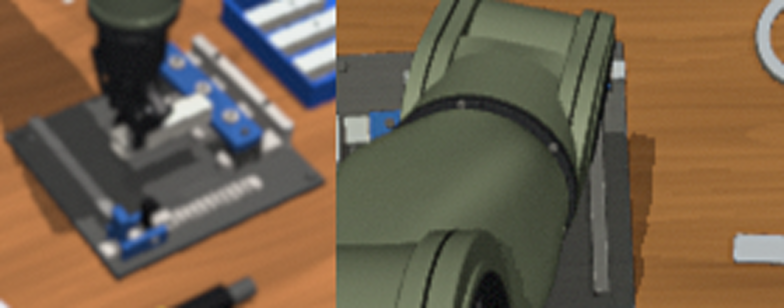

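The tube is held level behind the bridge, and three drilled tubes are visible in the bin. Lowering, then pushing in.

Call:
servo_tool --rows "0 0 0 -0.5 0.2 2 1;0 0 0 -0.5 0.2 4 1;0 0 0 -0.5 0.2 5.5 1;0 0 0 -0.5 0.2 6 1;0 0 0 -0.5 0.2 6 1"

```text
t: 22.0
eef_pos: [0.5812, -0.0386, 0.0463]
tcp_rot: [0.698, 0.716, -0.001, -0.0]
force: [-0.6, 0.6, -0.6]
opening: 0.0231
finger_force: 79.0
```

Call:
servo_tool --rows "0 0 0 0 0 0 1"

```text
t: 22.08
eef_pos: [0.5819, -0.0383, 0.0477]
tcp_rot: [0.697, 0.717, -0.0, 0.0]
force: [0.1, -0.4, 0.2]
opening: 0.0232
finger_force: 79.0
```

```bash
python3 - <<'E'
from h import *
x,y=jig(-.083,-.056)
go(x,y,.043,.0271);print(status.state()['opening'])
x,y=jig(.009,-.056)
go(x,y,.043,.0271)
E
```

```text
[ 0.  0. -0.] [ 0.5  -0.04  0.47]
0.023164985764812802
 [ 0.  0. -0.] [ 9.7  -0.04  0.47]
```

Call:
servo_tool --rows "0 0 0 0 0 0.4 1;0 0 0 1 0 0.4 1;0 0 0 2.5 0 0.4 1;0 0 0 4 0 0.4 1;0 0 0 5.5 0 0.4 1"

```text
t: 22.5
eef_pos: [0.5803, 0.019, 0.0437]
tcp_rot: [0.697, 0.717, 0.0, 0.0]
force: [0.7, 1.2, -0.8]
opening: 0.023
finger_force: 79.0
```

Call:
servo_tool --rows "0 0 0 1 0 0 1;0 0 0 2 0 0 1;0 0 0 3 0 0 1;0 0 0 3.5 0 0 1;0 0 0 3.5 0 0 1"

```text
t: 22.92
eef_pos: [0.5792, 0.0537, 0.0432]
tcp_rot: [0.697, 0.717, 0.0, -0.0]
force: [-0.1, 0.1, -0.7]
opening: 0.0228
finger_force: 78.9
```

```bash
python3 - <<'E'
from h import *
x,y=jig(.009,-.056)
go(x,y,.042,.0271)
E
```

```text
[-0.    -0.     0.002] [ 0.5  -0.02  0.12]
```

Call:
servo_tool --rows "0 0 0 0.1 0 0.1 1;0 0 0 0.25 0 0.1 1;0 0 0 0.4 0 0.1 1;0 0 0 0.5 0 0.1 1;0 0 0 0.5 0 0.1 1"

```text
t: 23.33
eef_pos: [0.5791, 0.0575, 0.0422]
tcp_rot: [0.697, 0.717, -0.0, -0.0]
force: [-0.0, 0.4, -0.7]
opening: 0.0228
finger_force: 79.0
```

Call:
servo_tool --rows "0 0 0 0.1 0 0 1;0 0 0 0.2 0 0 1;0 0 0 0.3 0 0 1;0 0 0 0.3 0 0 1"

```text
t: 23.67
eef_pos: [0.579, 0.0589, 0.0422]
tcp_rot: [0.698, 0.717, -0.001, 0.001]
force: [-0.7, -8.2, -0.5]
opening: 0.0226
finger_force: 79.0
```

Call:
servo_tool --rows "0 0 0 0 0 0 0.2;0 0 0 0 0 0 0.05;0 0 0 0 0 0 0.05;0 0 0 0 0 -2 0.05;0 0 0 0 0 -5 0.05"

```text
t: 24.08
eef_pos: [0.5779, 0.0606, 0.0909]
tcp_rot: [0.697, 0.717, -0.001, -0.001]
force: [-0.0, 0.5, 0.8]
opening: 0.0406
finger_force: 0.0
```

Call:
servo_tool --rows "0 0 0 0 0 -4 0;0 0 0 -4 0 -5 0;0 0 0 -8 0 -5 0;0 0 0 -12 0 -5 -0.1;0 0 0 -16 0 -5 -0.1"

```text
t: 24.5
eef_pos: [0.5835, -0.101, 0.1427]
tcp_rot: [0.697, 0.717, 0.0, 0.0]
force: [-0.1, 0.2, 0.1]
opening: 0.0471
finger_force: 0.0
```

```bash
python3 -c "
from h import *
tgrip(1,.10)"
```

```text
t1 [ 0.001 -0.     0.085] [-20.69 -10.94   4.26]
```

```bash
cat >> h.py <<'E'
import cv2
def blobs(im,ox=340,oy=150,w=120,h=130):
    hsv=cv2.cvtColor(im[oy:oy+h,ox:ox+w],cv2.COLOR_RGB2HSV)
    m=cv2.inRange(hsv,(0,0,130),(180,50,255))
    n,_,st,c=cv2.connectedComponentsWithStats(m)
    for k in range(1,n):
        if st[k,4]>150: print(st[k,4],(c[k]+[ox,oy]).round(1))
E
python3 -c "
from h import *
blobs(cv2.imread('topraw.png')[:,:,::-1].copy());print('now');blobs(cams.camera('top'))"
```

```text
432 [403.3 177.2]
441 [395.3 208.7]
461 [415.9 240.2]
now
443 [395.3 208.7]
464 [415.8 240.2]
```

T1 and T2 haven't moved.

Call:
servo_tool --rows "0 0 0.085 -18 -9.5 2 -0.1;0 0 0.085 -18 -9.5 2 -0.1;0 0 0.085 -18 -9.5 2 -0.1;0 0 0.085 -18 -9.5 2 -0.1;0 0 0.085 -18 -9.5 2 -0.1"

```text
t: 24.97
eef_pos: [0.4924, -0.2838, 0.1221]
tcp_rot: [0.727, 0.687, -0.0, 0.0]
force: [-0.3, -0.3, -0.6]
opening: 0.0469
finger_force: 0.0
```

```bash
python3 -c "
from h import *
tgrip(1,.08)"
```

```text
t1 [ 0.     0.    -0.001] [-2.78 -1.07  4.21]
```

Call:
servo_tool --rows "0 0 0 -2.7 -1.1 1 -0.1;0 0 0 -2.7 -1.1 4.2 -0.1;0 0 0 -2.7 -1.1 4.2 -0.1;0 0 0 -2.7 -1.1 4.2 -0.1"

```text
t: 25.3
eef_pos: [0.4809, -0.3076, 0.0798]
tcp_rot: [0.727, 0.687, -0.0, -0.001]
force: [0.0, -0.0, 0.5]
opening: 0.0469
finger_force: 0.0
```

```bash
python3 -c "
from h import *
tgrip(1,.028)"
```

```text
t1 [-0.002 -0.001 -0.001] [-0.34 -0.06  5.18]
```

Call:
servo_tool --rows "0 0 0 -0.2 0 2.5 -0.1;0 0 0 -0.2 0 4.5 -0.1;0 0 0 -0.2 0 5.2 -0.1;0 0 0 -0.2 0 5.2 -0.1"

```text
t: 25.63
eef_pos: [0.4813, -0.3094, 0.0282]
tcp_rot: [0.727, 0.687, -0.0, -0.0]
force: [-0.1, 0.7, -0.4]
opening: 0.0468
finger_force: 0.0
```

Call:
servo_tool --rows "0 0 0 0 0 0 1;0 0 0 0 0 0 1;0 0 0 0 0 0 1;0 0 0 0 0 0 1"

```text
t: 25.97
eef_pos: [0.4818, -0.3105, 0.0302]
tcp_rot: [0.727, 0.687, 0.0, 0.001]
force: [-0.7, 2.4, 11.6]
opening: 0.0229
finger_force: 79.3
```

Call:
servo_tool --rows "0 0 0 0 0 -2 1;0 0 0 0 0 -5 1;0 0 0 0 0 -8 1;0 0 0 0 0 -9 1;0 0 0 0 0 -9 1"

```text
t: 26.38
eef_pos: [0.4822, -0.3109, 0.1217]
tcp_rot: [0.727, 0.687, 0.001, 0.002]
force: [0.3, 0.1, -1.1]
opening: 0.0227
finger_force: 78.8
```

```bash
python3 -c "
from h import *
x,y=jig(-.085,0)
go(x,y,.12,.0271)"
```

```text
[ 0.004  0.003 -0.084] [27.62  2.76  0.12]
```

Call:
servo_tool --rows "0 0 -0.083 19 2 0 1;0 0 -0.083 19 2 0 1;0 0 -0.083 19 2 0 1;0 0 -0.083 19 2 0 1;0 0 -0.083 19 2 0 1"

```text
t: 26.8
eef_pos: [0.512, -0.117, 0.1179]
tcp_rot: [0.697, 0.717, 0.001, -0.001]
force: [0.7, 1.3, -0.7]
opening: 0.0229
finger_force: 78.7
```

Call:
servo_tool --rows "0 0 0 8.4 1.4 1 1;0 0 0 8.4 1.4 1 1;0 0 0 8.4 1.4 1 1;0 0 0 8.4 1.4 1 1"

```text
t: 27.13
eef_pos: [0.5235, -0.0346, 0.1076]
tcp_rot: [0.696, 0.718, -0.0, -0.001]
force: [-0.1, -0.5, -1.2]
opening: 0.0229
finger_force: 78.7
```

```bash
python3 - <<'E'
from h import *
x,y=jig(-.085,0)
go(x,y,.044,.0271);print(status.state()['opening'])
E
```

```text
[-0.001 -0.001  0.003] [-0.22  0.19  6.36]
0.022913256185700295
```

Call:
servo_tool --rows "0 0 0 -0.2 0.1 2 1;0 0 0 -0.2 0.1 4 1;0 0 0 -0.2 0.1 5.5 1;0 0 0 -0.2 0.1 6.3 1;0 0 0 -0.2 0.1 6.3 1"

```text
t: 27.55
eef_pos: [0.5239, -0.0403, 0.0439]
tcp_rot: [0.698, 0.716, -0.001, -0.001]
force: [0.0, -0.2, -0.2]
opening: 0.023
finger_force: 78.8
```

Call:
servo_tool --rows "0 0 0 0 0 0 1;0 0 0 0 0 0 1"

```text
t: 27.72
eef_pos: [0.5249, -0.0398, 0.046]
tcp_rot: [0.698, 0.716, 0.0, 0.0]
force: [-0.7, -0.5, -0.5]
opening: 0.0229
finger_force: 78.8
```

```bash
python3 - <<'E'
from h import *
x,y=jig(-.085,0)
go(x,y,.043,.0271);print(status.state()['opening'])
E
```

```text
[ 0.001  0.    -0.001] [0.31 0.06 0.3 ]
0.022901722567855404
```

Call:
servo_tool --rows "0 0 0 0 0 0.3 1;0 0 0 1 0 0.3 1;0 0 0 2.5 0 0.3 1;0 0 0 4 0 0.3 1;0 0 0 5.5 0 0.3 1"

```text
t: 28.13
eef_pos: [0.5232, 0.017, 0.0425]
tcp_rot: [0.698, 0.716, 0.0, 0.0]
force: [-0.3, 1.1, -0.4]
opening: 0.0231
finger_force: 78.8
```

Call:
servo_tool --rows "0 0 0 1 0 0 1;0 0 0 2 0 0 1;0 0 0 3 0 0 1;0 0 0 3.5 0 0 1;0 0 0 3.5 0 0 1"

```text
t: 28.55
eef_pos: [0.5223, 0.0517, 0.0422]
tcp_rot: [0.697, 0.717, 0.0, -0.0]
force: [0.4, 0.7, 0.2]
opening: 0.0229
finger_force: 78.8
```

Call:
servo_tool --rows "0 0 0 0.1 0 0.1 1;0 0 0 0.2 0 0.1 1;0 0 0 0.3 0 0.1 1;0 0 0 0.4 0 0.1 1;0 0 0 0.5 0 0.1 1"

```text
t: 28.97
eef_pos: [0.5228, 0.0529, 0.0421]
tcp_rot: [0.699, 0.715, -0.0, 0.002]
force: [-1.2, -10.7, 19.6]
opening: 0.0231
finger_force: 81.3
```

Call:
servo_tool --rows "0 0 0 0.1 0 0 1;0 0 0 0.2 0 0 1;0 0 0 0.3 0 0 1;0 0 0 0.3 0 0 1"

```text
t: 29.3
eef_pos: [0.523, 0.0561, 0.0421]
tcp_rot: [0.699, 0.715, -0.0, 0.002]
force: [0.0, -9.2, 18.3]
opening: 0.023
finger_force: 81.2
```

Call:
servo_tool --rows "0 0 0 0 0 -0.1 1;0 0 0 0.1 0 -0.1 1;0 0 0 0.2 0 -0.1 1;0 0 0 0.3 0 -0.1 1;0 0 0 0.3 0 -0.1 1"

```text
t: 29.72
eef_pos: [0.5221, 0.058, 0.0422]
tcp_rot: [0.699, 0.715, -0.001, 0.002]
force: [0.3, -20.4, 2.8]
opening: 0.0229
finger_force: 79.2
```

Call:
servo_tool --rows "0 0 0 0.1 0 0 1;0 0 0 0.2 0 0 1;0 0 0 0.3 0 0 1;0 0 0 0.3 0 0 1"

```text
t: 30.05
eef_pos: [0.522, 0.0582, 0.0423]
tcp_rot: [0.7, 0.714, -0.003, 0.003]
force: [-1.6, -37.2, 3.9]
opening: 0.0229
finger_force: 79.4
```

Call:
servo_tool --rows "0 0 0 -0.3 0 0 1;0 0 0 -0.3 0 0 0.05;0 0 0 -0.3 0 0 0.05;0 0 0 -0.3 0 -2 0.05;0 0 0 -0.3 0 -5 0.05"

```text
t: 30.47
eef_pos: [0.5209, 0.0616, 0.091]
tcp_rot: [0.698, 0.716, -0.001, -0.001]
force: [-0.4, 0.1, -0.2]
opening: 0.0404
finger_force: 0.0
```

Call:
servo_tool --rows "0 0 0 0 0 -4 0;0 0 0 -4 0 -5 0;0 0 0 -8 0 -5 0;0 0 0 -12 0 -5 -0.1;0 0 0 -16 0 -5 -0.1"

```text
t: 30.88
eef_pos: [0.5261, -0.0998, 0.1425]
tcp_rot: [0.698, 0.717, 0.0, 0.0]
force: [1.0, -0.4, 0.0]
opening: 0.0469
finger_force: 0.0
```

```bash
python3 -c "
from h import *
tgrip(2,.10);blobs(cams.camera('top'))"
```

```text
t2 [ 0.001 -0.    -0.098] [-25.94 -12.71   4.24]
465 [415.9 240.2]
```

Call:
servo_tool --rows "0 0 -0.098 -18 -9 2 -0.1;0 0 -0.098 -18 -9 2 -0.1;0 0 -0.098 -18 -9 2 -0.1;0 0 -0.098 -18 -9 2 -0.1;0 0 -0.098 -18 -9 2 -0.1"

```text
t: 31.35
eef_pos: [0.4394, -0.2827, 0.122]
tcp_rot: [0.662, 0.749, -0.0, -0.0]
force: [1.7, -0.0, -0.5]
opening: 0.047
finger_force: 0.0
```

```bash
python3 -c "
from h import *
tgrip(2,.08)"
```

```text
t2 [-0.     0.    -0.001] [-7.51 -4.29  4.2 ]
```

Call:
servo_tool --rows "0 0 0 -7.5 -4.3 2 -0.1;0 0 0 -7.5 -4.3 2 -0.1;0 0 0 -7.5 -4.3 4.2 -0.1;0 0 0 -7.5 -4.3 4.2 -0.1;0 0 0 -7.5 -4.3 4.2 -0.1"

```text
t: 31.77
eef_pos: [0.4073, -0.3599, 0.0797]
tcp_rot: [0.662, 0.749, 0.0, -0.001]
force: [1.1, 0.3, 0.2]
opening: 0.0473
finger_force: 0.0
```

```bash
python3 -c "
from h import *
tgrip(2,.028)"
```

```text
t2 [-0.001 -0.002 -0.001] [-0.26 -0.15  5.17]
```

Call:
servo_tool --rows "0 0 0 -0.2 -0.1 2.5 -0.1;0 0 0 -0.2 -0.1 4.5 -0.1;0 0 0 -0.2 -0.1 5.2 -0.1;0 0 0 -0.2 -0.1 5.2 -0.1"

```text
t: 32.1
eef_pos: [0.4072, -0.3613, 0.0279]
tcp_rot: [0.661, 0.75, 0.0, -0.001]
force: [-0.5, 0.2, 0.0]
opening: 0.0469
finger_force: 0.0
```

Call:
servo_tool --rows "0 0 0 0 0 0 1;0 0 0 0 0 0 1;0 0 0 0 0 0 1;0 0 0 0 0 0 1"

```text
t: 32.43
eef_pos: [0.4074, -0.3626, 0.03]
tcp_rot: [0.662, 0.75, 0.0, 0.001]
force: [-0.9, 2.4, 11.5]
opening: 0.023
finger_force: 79.0
```

Call:
servo_tool --rows "0 0 0 0 0 -2 1;0 0 0 0 0 -5 1;0 0 0 0 0 -8 1;0 0 0 0 0 -9 1;0 0 0 0 0 -9 1"

```text
t: 32.85
eef_pos: [0.4078, -0.3632, 0.1216]
tcp_rot: [0.662, 0.75, 0.0, 0.003]
force: [1.1, 0.7, -1.4]
opening: 0.0232
finger_force: 78.7
```

```bash
python3 -c "
from h import *
x,y=jig(-.085,.056)
go(x,y,.12,.0271)"
```

```text
[0.004 0.004 0.097] [31.48 10.15  0.08]
```

Call:
servo_tool --rows "0 0 0.097 19.5 6.3 0 1;0 0 0.097 19.5 6.3 0 1;0 0 0.097 19.5 6.3 0 1;0 0 0.097 19.5 6.3 0 1;0 0 0.097 19.5 6.3 0 1"

```text
t: 33.27
eef_pos: [0.445, -0.1589, 0.118]
tcp_rot: [0.697, 0.717, -0.0, -0.0]
force: [0.6, 0.0, -1.2]
opening: 0.023
finger_force: 78.8
```

```bash
python3 -c "
from h import *
x,y=jig(-.085,.056)
print(status.state()['opening']);go(x,y,.10,.0271)"
```

```text
0.022987875333234303
 [-0. -0.  0.] [11.99  2.77  1.8 ]
```

Call:
servo_tool --rows "0 0 0 11.8 2.8 1 1;0 0 0 11.8 2.8 1 1;0 0 0 11.8 2.8 1 1;0 0 0 11.8 2.8 1 1;0 0 0 11.8 2.8 1 1"

```text
t: 33.68
eef_pos: [0.47, -0.0405, 0.1078]
tcp_rot: [0.696, 0.718, -0.0, -0.0]
force: [0.1, -1.6, -1.0]
opening: 0.0229
finger_force: 78.7
```

```bash
python3 - <<'E'
from h import *
x,y=jig(-.085,.056)
go(x,y,.044,.0271);print(status.state()['opening'])
E
```

```text
[-0.001 -0.     0.004] [ 0.22 -0.04  6.38]
0.022860374723439547
```

Call:
servo_tool --rows "0 0 0 0.2 0 2 1;0 0 0 0.2 0 4 1;0 0 0 0.2 0 5.5 1;0 0 0 0.2 0 6.2 1;0 0 0 0.2 0 6.2 1"

```text
t: 34.1
eef_pos: [0.4692, -0.0416, 0.0452]
tcp_rot: [0.698, 0.716, -0.001, -0.001]
force: [-0.5, 0.5, -0.5]
opening: 0.0228
finger_force: 78.7
```

Call:
servo_tool --rows "0 0 0 0 0 0 1;0 0 0 0 0 0 1"

```text
t: 34.27
eef_pos: [0.4701, -0.041, 0.047]
tcp_rot: [0.698, 0.716, 0.0, 0.0]
force: [-0.1, -0.1, -0.4]
opening: 0.0228
finger_force: 78.7
```

```bash
python3 - <<'E'
from h import *
x,y=jig(-.085,.056)
go(x,y,.043,.0271);print(status.state()['opening'])
E
```

```text
[ 0.001  0.    -0.001] [ 0.27 -0.06  0.4 ]
0.02277274612161089
```

Call:
servo_tool --rows "0 0 0 0 0 0.35 1;0 0 0 1 0 0.35 1;0 0 0 2.5 0 0.35 1;0 0 0 4 0 0.35 1;0 0 0 5.5 0 0.35 1"

```text
t: 34.68
eef_pos: [0.4683, 0.0158, 0.043]
tcp_rot: [0.697, 0.717, 0.0, 0.0]
force: [0.3, 0.1, -0.7]
opening: 0.0235
finger_force: 78.7
```

Call:
servo_tool --rows "0 0 0 1 0 0 1;0 0 0 2 0 0 1;0 0 0 3 0 0 1;0 0 0 3.5 0 0 1;0 0 0 3.5 0 0 1"

```text
t: 35.1
eef_pos: [0.4675, 0.0505, 0.0427]
tcp_rot: [0.697, 0.717, 0.0, -0.0]
force: [0.0, -1.0, -0.6]
opening: 0.0231
finger_force: 78.7
```

Call:
servo_tool --rows "0 0 0 0.1 0 0 1;0 0 0 0.2 0 0 1;0 0 0 0.3 0 0 1;0 0 0 0.4 0 0 1;0 0 0 0.4 0 0 1"

```text
t: 35.52
eef_pos: [0.4673, 0.0533, 0.0427]
tcp_rot: [0.698, 0.717, -0.0, -0.0]
force: [0.5, -0.8, -0.6]
opening: 0.023
finger_force: 78.7
```

Call:
servo_tool --rows "0 0 0 0.1 0 0 1;0 0 0 0.2 0 0 1;0 0 0 0.3 0 0 1;0 0 0 0.3 0 0 1"

```text
t: 35.85
eef_pos: [0.4672, 0.0554, 0.0427]
tcp_rot: [0.698, 0.716, -0.001, 0.001]
force: [-0.4, -8.1, 0.3]
opening: 0.0229
finger_force: 78.8
```

Call:
servo_tool --rows "0 0 0 0.1 0 0.05 1;0 0 0 0.2 0 0.05 1;0 0 0 0.3 0 0.05 1;0 0 0 0.3 0 0.05 1"

```text
t: 36.18
eef_pos: [0.4671, 0.0557, 0.0423]
tcp_rot: [0.699, 0.715, -0.002, 0.002]
force: [-1.5, -27.8, 3.0]
opening: 0.023
finger_force: 79.3
```

Call:
servo_tool --rows "0 0 0 -0.3 0 0 1;0 0 0 -0.3 0 0 0.05;0 0 0 -0.3 0 0 0.05;0 0 0 -0.3 0 -2 0.05;0 0 0 -0.3 0 -5 0.05"

```text
t: 36.6
eef_pos: [0.4664, 0.0566, 0.0913]
tcp_rot: [0.697, 0.717, -0.001, -0.001]
force: [0.2, 0.1, -0.5]
opening: 0.0407
finger_force: 0.0
```

Call:
servo_tool --rows "0 0 0 0 0 -4 0;0 0 0 -4 0 -7 0;0 0 0 -8 0 -10 0;0 0 0 -12 0 -10 -0.8;0 0 0 -16 0 -10 -0.8"

```text
t: 37.02
eef_pos: [0.4718, -0.0936, 0.1937]
tcp_rot: [0.697, 0.717, 0.001, 0.001]
force: [0.9, 1.0, -0.0]
opening: 0.0654
finger_force: 0.0
```

Call:
servo_tool --rows "0 0 -0.6 -18 4 0 -0.8;0 0 -0.6 -18 4 0 -0.8;0 0 -0.6 -18 4 0 -0.8;0 0 -0.6 -18 4 0 -0.8;0 0 -0.6 -18 4 0 -0.8"

```text
t: 37.43
eef_pos: [0.5159, -0.2769, 0.1917]
tcp_rot: [0.454, 0.891, -0.001, 0.001]
force: [-1.1, -0.2, -0.2]
opening: 0.0768
finger_force: 0.0
```

```bash
python3 - <<'E'
from h import *
a=cams.camera('top');cv2.imwrite('toplast.png',a[:,:,::-1])
cv2.imwrite('pics/p6.png',cv2.resize(a[120:270,120:345,::-1],None,fx=3.5,fy=3.5,interpolation=cv2.INTER_CUBIC))
E
```

```text
(no output)
```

View pics/p6.png

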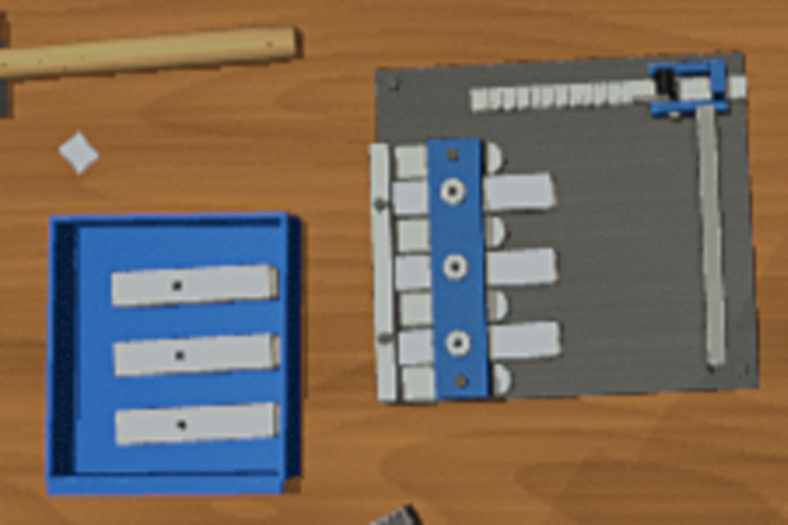

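All three drilled tubes lie flat in the bin at (193,284), (195,355) and (195,423). The three undrilled tubes are seated against the stop with rear ends near x≈556, matching the original drilled tubes. The carriage is at (690,85). Next I bring the fence home.

```bash
python3 - <<'E'
from h import *
x,y=jig(-.1197,-.130)
go(x,y,.14,1.598)
E
```

```text
[-0.003  0.001 -0.963] [ 8.6  23.79  5.09]
```

Call:
servo_tool --rows "0 0 -0.963 6 17 1 -0.8;0 0 -0.963 6 17 1 -0.8;0 0 -0.963 6 17 1 -0.8;0 0 -0.963 6 17 1 -0.8;0 0 -0.963 6 17 1 -0.8"

```text
t: 37.9
eef_pos: [0.621, -0.1161, 0.1812]
tcp_rot: [0.153, 0.988, 0.002, 0.0]
force: [-1.2, 0.8, -0.8]
opening: 0.0767
finger_force: 0.0
```

```bash
python3 - <<'E'
from h import *
x,y=jig(-.1197,-.130)
go(x,y,.14,1.598)
E
```

```text
[ 0.004  0.    -0.334] [-1.91  5.64  4.14]
```

Call:
servo_tool --rows "0 0 -0.334 -1.9 5.6 4.1 -0.8;0 0 -0.334 -1.9 5.6 4.1 -0.8;0 0 -0.334 -1.9 5.6 4.1 -0.8;0 0 -0.334 -1.9 5.6 4.1 -0.8;0 0 -0.334 -1.9 5.6 4.1 -0.8"

```text
t: 38.32
eef_pos: [0.6541, -0.0762, 0.1409]
tcp_rot: [-0.006, 1.0, -0.0, -0.0]
force: [-1.0, -0.3, 0.7]
opening: 0.0769
finger_force: 0.0
```

Call:
servo_tool --rows "0 0 0 0 0 0 -0.8;0 0 0 0 0 0 -0.8"

```text
t: 38.48
eef_pos: [0.6542, -0.0768, 0.1415]
tcp_rot: [-0.006, 1.0, -0.0, 0.0]
force: [0.5, 0.1, -0.7]
opening: 0.0767
finger_force: 0.0
```

```bash
python3 - <<'E'
from h import *
x,y=jig(-.1197,-.130)
go(x,y,.062,1.598)
E
```

```text
[-0.001  0.001 -0.015] [-0.22  0.89  7.95]
```

Call:
servo_tool --rows "0 0 -0.015 -0.2 0.9 1 -0.8;0 0 -0.015 -0.2 0.9 4 -0.8;0 0 -0.015 -0.2 0.9 6.5 -0.8;0 0 -0.015 -0.2 0.9 7.8 -0.8;0 0 -0.015 -0.2 0.9 7.8 -0.8"

```text
t: 38.9
eef_pos: [0.6548, -0.0666, 0.0599]
tcp_rot: [-0.015, 1.0, 0.0, -0.002]
force: [-0.2, 0.5, 1.0]
opening: 0.0773
finger_force: 0.0
```

Call:
servo_tool --rows "0 0 0 0 0 0 -0.8;0 0 0 0 0 0 -0.8"

```text
t: 39.07
eef_pos: [0.6567, -0.067, 0.0641]
tcp_rot: [-0.015, 1.0, -0.0, 0.001]
force: [-0.5, 0.1, 0.8]
opening: 0.0766
finger_force: 0.0
```

```bash
python3 - <<'E'
from h import *
x,y=jig(-.1197,-.130)
go(x,y,.062,1.598)
E
```

```text
[-0.     0.002  0.003] [ 0.04 -0.09  0.21]
```

Call:
servo_tool --rows "0 0 0 0 -0.1 0.2 -0.8;0 0 0 0 -0.1 0.2 -0.3;0 0 0 0 -0.1 0.2 -0.3;0 0 0 0 -0.1 0.2 -0.3;0 0 0 0 -0.1 0.2 -0.3" --newtons 40

```text
t: 39.48
eef_pos: [0.6565, -0.067, 0.0614]
tcp_rot: [-0.015, 1.0, 0.001, 0.001]
force: [-1.0, 5.6, 5.3]
opening: 0.0555
finger_force: 2.8
```

Call:
servo_tool --rows "0 0 0 0 0 0 1;0 0 0 0 0 0 1;0 0 0 0 0 0 1;0 0 0 0 0 0 1;0 0 0 0 0 0 1"

```text
t: 39.9
eef_pos: [0.6566, -0.0676, 0.0617]
tcp_rot: [-0.015, 1.0, 0.0, 0.001]
force: [-1.4, 2.9, 7.4]
opening: 0.0403
finger_force: 39.5
```

Call:
servo_tool --rows "0 0 0 0 1 0 1;0 0 0 0 3 0 1;0 0 0 0 5 0 1;0 0 0 0 7 0 1;0 0 0 0 8.5 0 1"

```text
t: 40.32
eef_pos: [0.654, 0.0181, 0.0617]
tcp_rot: [-0.015, 1.0, -0.0, 0.001]
force: [0.4, -3.0, 7.6]
opening: 0.0403
finger_force: 41.4
```

```bash
python3 - <<'E'
from h import *
x,y=jig(-.0097,-.130)
go(x,y,.062,1.598);print(status.state()['opening'])
E
```

```text
[-0.     0.002  0.003] [-0.01  2.39 -0.03]
0.04028765180699341
```

Call:
servo_tool --rows "0 0 0 0 0.7 0 1;0 0 0 0 1.4 0 1;0 0 0 0 2 0 1;0 0 0 0 2.4 0 1;0 0 0 0 2.5 0 1"

```text
t: 40.73
eef_pos: [0.6533, 0.0424, 0.0617]
tcp_rot: [-0.015, 1.0, -0.0, 0.001]
force: [-0.6, -2.3, 7.9]
opening: 0.0406
finger_force: 41.3
```

Call:
servo_tool --rows "0 0 0 0 0.1 0 1;0 0 0 0 0.2 0 1;0 0 0 0 0.2 0 1"

```text
t: 40.98
eef_pos: [0.6533, 0.0425, 0.0617]
tcp_rot: [-0.015, 1.0, -0.001, 0.001]
force: [0.2, -8.2, 6.8]
opening: 0.0404
finger_force: 42.6
```

Call:
servo_tool --rows "0 0 0 0 0.1 0 1;0 0 0 0 0.1 0 1"

```text
t: 41.15
eef_pos: [0.6533, 0.0426, 0.0617]
tcp_rot: [-0.014, 1.0, -0.002, 0.001]
force: [-1.0, -11.8, 8.8]
opening: 0.0407
finger_force: 44.0
```

Call:
servo_tool --rows "0 0 0 0 0 0 0;0 0 0 0 0 0 -0.2;0 0 0 0 0 0 -0.4;0 0 0 0 0 0 -0.7;0 0 0 0 0 0 -0.7"

```text
t: 41.57
eef_pos: [0.6527, 0.045, 0.0608]
tcp_rot: [-0.015, 1.0, 0.0, 0.0]
force: [-1.3, 0.1, -0.1]
opening: 0.0724
finger_force: 0.0
```

Call:
servo_tool --rows "0 0 0 0 -0.3 -4 -0.7;0 0 0 0 -0.3 -8 -0.7;0 0 0 0 -0.3 -12 -0.7;0 0 0 0 -4 -14 -0.7;0 0 0 0 -8 -14 -0.7"

```text
t: 41.98
eef_pos: [0.6566, -0.0334, 0.2059]
tcp_rot: [-0.017, 1.0, 0.001, 0.004]
force: [1.2, -1.0, 0.0]
opening: 0.0726
finger_force: 0.0
```

Call:
servo_tool --rows "0 0 0 0 -18 0 -0.7;0 0 0 0 -18 0 -0.7;0 0 0 0 -18 0 -0.7;0 0 0 0 -18 0 -0.7;0 0 0 0 -18 0 -0.7"

```text
t: 42.4
eef_pos: [0.6592, -0.2222, 0.2005]
tcp_rot: [-0.012, 1.0, -0.002, -0.0]
force: [-0.8, -0.6, 0.1]
opening: 0.0727
finger_force: 0.0
```

```bash
python3 - <<'E'
from h import *
a=cams.camera('top')
cv2.imwrite('pics/p7.png',cv2.resize(a[130:240,220:340,::-1],None,fx=5,fy=5,interpolation=cv2.INTER_CUBIC))
E
```

```text
(no output)
```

View pics/p7.png

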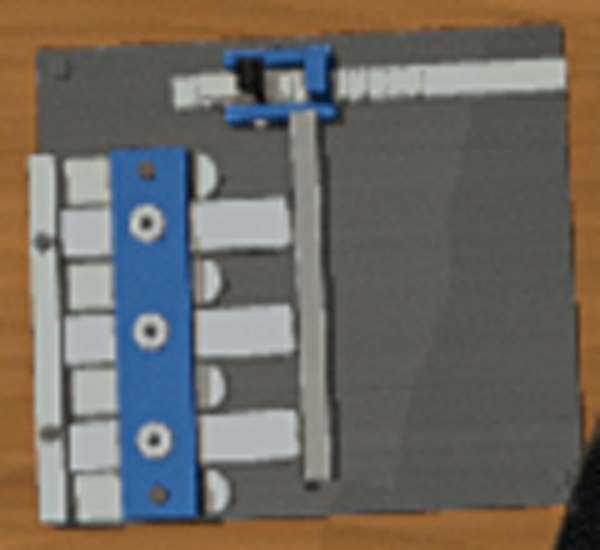

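The tubes are seated, but the tab (250,80) sits about 14 px further right than at the start and the carriage about 5 px, so the fence looks 1.5–3 mm short with the pawl on top of a tooth. I'll measure that before nudging.

```bash
python3 - <<'E'
from h import *
a=cv2.imread('topraw.png',0).astype(np.float32);b=cv2.cvtColor(cams.camera('top'),cv2.COLOR_RGB2GRAY).astype(np.float32)
for nm,(x0,y0,w,h) in dict(post=(278,138,10,18),bar=(272,156,18,66),plate=(295,160,44,60),bushes=(240,160,20,70)).items():
    t=a[y0:y0+h,x0:x0+w]
    t=cv2.resize(t,None,fx=8,fy=8,interpolation=cv2.INTER_CUBIC);s=cv2.resize(b[y0-3:y0+h+3,x0-5:x0+w+5],None,fx=8,fy=8,interpolation=cv2.INTER_CUBIC)
    r=cv2.matchTemplate(s,t,cv2.TM_CCOEFF_NORMED);_,v,_,l=cv2.minMaxLoc(r);print(nm,l[0]/8-5,l[1]/8-3,round(v,3))
x,y=jig(-.0097-.021-.045,-.130);go(x,y,.14,1.598)
E
```

```text
post 0.625 0.0 0.962
bar 0.5 -0.5 0.914
plate 0.0 -0.375 0.835
bushes 0.0 0.0 0.994
 [-0.001 -0.001 -0.001] [-0.05 19.49  6.  ]
```

The fence is about 1.5 mm short, with the pawl on a tooth. I'll push the post forward from behind with the gripper shut.

```bash
python3 - <<'E'
from h import *
x,y=jig(-.068,-.130);go(x,y,.13,1.598)
E
```

```text
[-0.001 -0.001 -0.001] [-0.05 20.26  7.  ]
```

Call:
servo_tool --rows "0 0 0 0 20 2 1;0 0 0 0 20 2 1;0 0 0 0 20 2 1;0 0 0 0 20 2 1;0 0 0 0 20 2 1"

```text
t: 42.92
eef_pos: [0.6539, -0.0107, 0.1807]
tcp_rot: [-0.016, 1.0, 0.001, -0.0]
force: [0.4, 0.0, 0.9]
opening: 0.0117
finger_force: 0.0
```

Call:
servo_tool --rows "0 0 0 0 0 2 1;0 0 0 0 0 2 1;0 0 0 0 0 2 1"

```text
t: 43.17
eef_pos: [0.6542, -0.0147, 0.1605]
tcp_rot: [-0.015, 1.0, -0.0, -0.001]
force: [0.0, -0.6, 1.3]
opening: -0.0002
finger_force: 0.0
```

```bash
python3 - <<'E'
from h import *
x,y=jig(-.068,-.130);go(x,y,.060,1.598)
E
```

```text
[-0.    -0.001  0.004] [-0.09 -0.15 10.05]
```

Call:
servo_tool --rows "0 0 0 -0.1 -0.2 3 1;0 0 0 -0.1 -0.2 6 1;0 0 0 -0.1 -0.2 8.5 1;0 0 0 -0.1 -0.2 9.7 1;0 0 0 -0.1 -0.2 9.7 1"

```text
t: 43.58
eef_pos: [0.6548, -0.0178, 0.0622]
tcp_rot: [-0.015, 1.0, -0.0, -0.001]
force: [-0.7, 0.8, -0.2]
opening: -0.0001
finger_force: 0.0
```

Call:
servo_tool --rows "0 0 0 0 0.2 0 1;0 0 0 0 0.6 0 1;0 0 0 0 1 0 1;0 0 0 0 1.3 0 1;0 0 0 0 1.5 0 1"

```text
t: 44.0
eef_pos: [0.6554, -0.0013, 0.0645]
tcp_rot: [-0.015, 1.0, 0.0, 0.0]
force: [-0.3, 0.1, 0.5]
opening: -0.0
finger_force: 0.0
```

Call:
servo_tool --rows "0 0 0 0 0.1 0 1;0 0 0 0 0.2 0 1;0 0 0 0 0.3 0 1;0 0 0 0 0.4 0 1;0 0 0 0 0.5 0 1"

```text
t: 44.42
eef_pos: [0.6549, 0.0029, 0.0637]
tcp_rot: [-0.015, 1.0, -0.0, -0.0]
force: [0.2, -0.1, -0.9]
opening: -0.0002
finger_force: 0.0
```

Call:
servo_tool --rows "0 0 0 0 0.1 0 1;0 0 0 0 0.2 0 1;0 0 0 0 0.2 0 1"

```text
t: 44.67
eef_pos: [0.6549, 0.0052, 0.0637]
tcp_rot: [-0.015, 1.0, 0.0, -0.0]
force: [0.4, -0.5, 0.0]
opening: 0.0
finger_force: 0.0
```

Call:
servo_tool --rows "0 0 0 0 0.1 0 1;0 0 0 0 0.2 0 1;0 0 0 0 0.2 0 1"

```text
t: 44.92
eef_pos: [0.6548, 0.007, 0.0637]
tcp_rot: [-0.015, 1.0, -0.0, -0.0]
force: [0.1, -0.1, 0.3]
opening: -0.0004
finger_force: 0.0
```

Call:
servo_tool --rows "0 0 0 0 0.1 0 1;0 0 0 0 0.15 0 1;0 0 0 0 0.15 0 1"

```text
t: 45.17
eef_pos: [0.6548, 0.0081, 0.0637]
tcp_rot: [-0.015, 1.0, -0.0, 0.0]
force: [0.3, -4.1, 0.3]
opening: 0.0003
finger_force: 1.5
```

Contact. Continuing in small steps.

Call:
servo_tool --rows "0 0 0 0 0.1 0 1;0 0 0 0 0.1 0 1;0 0 0 0 0.1 0 1"

```text
t: 45.42
eef_pos: [0.6548, 0.0082, 0.0637]
tcp_rot: [-0.015, 1.0, -0.001, -0.0]
force: [1.3, -7.6, 0.3]
opening: -0.0
finger_force: 3.8
```

Call:
servo_tool --rows "0 0 0 0 0.1 0 1;0 0 0 0 0.1 0 1;0 0 0 0 0.1 0 1"

```text
t: 45.67
eef_pos: [0.6548, 0.0083, 0.0638]
tcp_rot: [-0.014, 1.0, -0.001, -0.0]
force: [0.7, -11.7, 0.3]
opening: -0.0002
finger_force: 6.0
```

Call:
servo_tool --rows "0 0 0 0 0.1 0 1;0 0 0 0 0.1 0 1;0 0 0 0 0.1 0 1"

```text
t: 45.92
eef_pos: [0.6547, 0.0084, 0.0637]
tcp_rot: [-0.014, 1.0, -0.002, -0.0]
force: [0.4, -16.9, 1.0]
opening: -0.0003
finger_force: 8.1
```

Call:
servo_tool --rows "0 0 0 0 -1 0 1;0 0 0 0 -2.5 0 1;0 0 0 0 -3 -3 1;0 0 0 0 -3 -7 1;0 0 0 0 -3 -11 1"

```text
t: 46.33
eef_pos: [0.655, -0.0198, 0.1747]
tcp_rot: [-0.015, 1.0, 0.0, -0.001]
force: [1.2, -0.2, 0.9]
opening: -0.0003
finger_force: 0.0
```

Call:
servo_tool --rows "0 0 0 0 -20 -2 0;0 0 0 0 -20 -2 0;0 0 0 0 -20 -2 0;0 0 0 0 -20 -2 0;0 0 0 0 -20 -2 0"

```text
t: 46.75
eef_pos: [0.6608, -0.2228, 0.1942]
tcp_rot: [-0.014, 1.0, -0.0, 0.0]
force: [0.9, 0.1, -0.1]
opening: 0.043
finger_force: 0.0
```

```bash
python3 - <<'E'
from h import *
im=cams.camera('top')
a=cv2.imread('topraw.png',0).astype(np.float32);b=cv2.cvtColor(im,cv2.COLOR_RGB2GRAY).astype(np.float32)
for nm,(x0,y0,w,h) in dict(post=(278,138,10,18),tab=(262,140,12,12),bar=(272,156,18,66)).items():
    t=a[y0:y0+h,x0:x0+w]
    t=cv2.resize(t,None,fx=8,fy=8,interpolation=cv2.INTER_CUBIC);s=cv2.resize(b[y0-3:y0+h+3,x0-5:x0+w+5],None,fx=8,fy=8,interpolation=cv2.INTER_CUBIC)
    r=cv2.matchTemplate(s,t,cv2.TM_CCOEFF_NORMED);_,v,_,l=cv2.minMaxLoc(r);print(nm,l[0]/8-5,l[1]/8-3,round(v,3))
cv2.imwrite('pics/p8.png',cv2.resize(np.vstack([cv2.imread('topraw.png')[130:170,250:310],im[130:170,250:310,::-1]]),None,fx=7,fy=7,interpolation=cv2.INTER_CUBIC))
E
```

```text
post 0.0 0.0 0.997
tab 0.0 0.0 0.999
bar 0.0 -0.5 0.981
```

View pics/p8.png

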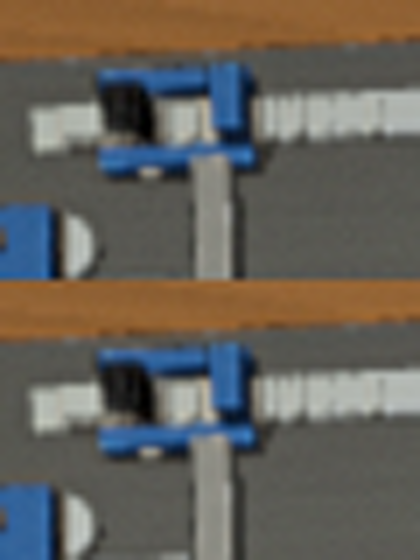

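The fence and tab now match the starting locked-home picture (zero shift; tab at (128,105) at the start, (128,390) now). Handing in.

```bash
python3 -c "
from h import *
print(manip.finish_job())"
```

```text
the job is handed in; nothing more can be done
None
```

The job is handed in (no verdict came back): by the last pictures the three drilled tubes lie flat in the bin, the three undrilled ones are seated against the end stop, and the fence is home with its tab locked, after a nudge because the tab first stopped on a tooth.

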